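Set out the cartridge tray and put its stylus guards away in order

ROBOT

A 6-joint arm with a two-finger parallel gripper is mounted at the origin on the work surface. World frame = base frame: x ahead of the robot, y to its left, z up, the work surface at z = 0. Lengths are in m, angles in rad, forces in N, time in s.
With the tool pointing down it reaches from about 0.3 to 0.75 m from the base axis. Payload 8.5 kg.
Tool frame: the origin (TCP) lies on the front face of the gripper's body, between the roots of the fingers; the fingertips stand robot.finger_overhang ahead of it and the grasp point (between the pads) lies 54 mm ahead of it (robot.finger_overhang is the distance from the TCP to the fingertips, in m); z points along the fingers, y is the line along which they close (so a half turn about z gives the same grasp; the last joint's range is limited). The gripper opens to 85 mm and grips with 20 to 120 N. Pads are 22 mm wide; open, the fingers measure 114 mm over their backs; the gripper's body (76 mm by 85 mm) begins 54 mm behind the grasp point. The pads swing forward as they close: fully open they stand 13 mm farther back than shut.
Start: joints at [0.937, 0.381, 1.297, -0, 1.464, -0.215], TCP at [0.224, 0.502, 0.304] pointing down, gripper open.
Joint ranges: [-3.11, 3.11], [-0.89, 2.33], [0.22, 2.48], [-1.42, 4.56], [0.17, 2.85], [-2.88, 2.88]. Speed limits (rad/s): [2.39, 2.39, 3.14, 3.14, 3.14, 3.14].

INTERFACE

Orientations are given as [roll, pitch, yaw] about the fixed x, y, z axes, in that order (R = Rz(yaw) Ry(pitch) Rx(roll)).
In Python, from plant import robot gives the robot as it stands.
- The arm moves only by the tool apply_moves, never from a script. Its argument "commands" is a list of rows, each a list of 3 entries, a list of its own where there are three numbers: the shift along the tool's x, y, z normalised to -1 to 1, where 1 is 25 cm, then the turn, a rotation vector about the tool's x, y, z normalised to -1 to 1, where 1 is 0.12 rad, then the closure, from -1 (fully open) to 1 (shut). A call has exactly 5 rows; each row shifts and turns the commanded pose from where the row before left it, along the tool's axes as they then stand; what a row does not reach is not made up. A row lasts 1/12 s, in which the tool goes at most 41.7 mm and 7.16 degrees, less where a joint would pass 70% of its speed; a pose out of reach is approached as far as the arm can. A call with a number of a shift or a turn outside -1 to 1 is refused whole. A call with a gripper value outside its range is refused whole. The fingers move at their own pace and stop on an object; "force" is the grip in N (left out, the last holds). Time passes only in rows, so rows that do not move let the fingers close, or fill a call up. It gives the time, the measured TCP pose, the force, the opening and the grip force at its end, in the units of the state.
- robot.get_state(): the state, without advancing time (a new reading comes with each control period).
- robot.grab_frame(name): name is "scene" or "top" or "wrist"; returns a dict with "pixels" (480x640x3 uint8, blue, green, red), "fx", "fy", "cx", "cy" (pixels), "world_from_camera" (4x4, takes a point from camera to world coordinates); the wrist camera has in their place "mount" (4x4, takes a point from camera to tool coordinates, whose origin is the TCP and whose axes are the flange's). Camera axes: x right, y up, looking along -z (the intrinsics and any distortion apply to the point x, -y, -z); pixel columns grow to the right and rows downward; lengths in m; the calibration is good to about 2 mm. The wrist camera is an equidistant fisheye: a pixel r from the principal point sees the ray r / f radians off the axis. A picture is of the moment at which its call begins: read the wrist's pose just before it. There is no depth.
- robot.hand_in(): hands the job in; it is judged then, once.
The state is a dict: "clock": time; "qpos": joint angles; "joint_vel": joint speeds; "effort": joint torques, N m; "tcp_pos": TCP position; "ee_rot": TCP orientation; "wrist_force": force on the tool from outside, world axes, zero at the start; "wrist_torque": the same for the moment, N m; "width": opening from 0.0 (shut) to 1.0 (fully open); "gripper_force": force on a finger pad.
Only numpy, scipy, OpenCV 4.12 (cv2) and the standard library are available. Lean on these libraries where they do the work, as an engineer would, in place of code of your own. Each camera call takes 0.05 s, during which the arm holds its last target. There are 200 camera calls.

TASK

Push the acrylic cartridge tray across the table, flat on the wood and by its edges, until it lies centred and square on the felt mat, with the stylus guards still on and not handled while it travels. Then take off every stylus guard and put each in the sliding-lid bamboo box, in the compartment that has the same place in the row as its cartridge has in the tray (counted from the left as the robot sees it; compartments of bare cartridges stay empty), and slide the lid fully shut. The tray must end on the mat, and the record clamp, mirror and screwdriver are to be left alone.

Things in the scene. Friction and masses are not known exactly. Their poses are not given: they have to be found in the camera images.
- tray: solid clear acrylic tray, loose, 96 (x) x 180 (y) x 20 mm high, 0.5 kg. Origin: centre of its underside; z up, y along its long side. Four black cartridges (17 x 17 mm, 18 mm tall plus a fine stylus, top 42 mm above the table) are fixed on it in a row at x = 0, y = +63, +21, -21, -63 mm: cartridges 1, 2, 3, 4; 1 is leftmost seen from the robot
- mat: thin grey felt mat lying on the table, 136 (x) x 230 (y) mm, 1 mm thick, no obstacle to sliding. Origin: its centre; axes as the tray's should be
- box: bamboo box, fixed, outer 104 (x) x 180 (y) x 46 mm high, floor and walls 6 mm; inside 92 (x) x 168 (y) mm, split along y by three low dividers (4 mm thick, tops 20 mm above the table) into four compartments 38 to 40 mm wide. Origin: centre of its underside. Its lid slides along its +x, away from the robot
- lid (a joint): travel of the box's 6 mm thick sliding lid in m: 0 shut, 0.09 fully open (the lid then sticks out over the far side, baring all but 2 mm of the inside). Lid top is 46 mm above the table. It stays where it is left, about 1.5 to 2 N to move
- lid_grip (a point): middle of the top edge of the dark wooden rib across the lid near its robot-side edge, 62 mm above the table; the rib is 10 mm thick (box x), 60 mm long (box y), 16 mm tall
- guard1: white plastic stylus guard, a loose square cap 26 x 26 x 28 mm tall, open below (cavity 21 x 21 x 24 mm), 20 g, at the start set over cartridge 1 with its rim on the tray's top. Origin: centre of its rim plane (underside), z towards its closed top. May be absent (its cartridge is then bare)
- guard2: white plastic stylus guard, a loose square cap 26 x 26 x 28 mm tall, open below (cavity 21 x 21 x 24 mm), 20 g, at the start set over cartridge 2 with its rim on the tray's top. Origin: centre of its rim plane (underside), z towards its closed top. May be absent (its cartridge is then bare)
- guard3: white plastic stylus guard, a loose square cap 26 x 26 x 28 mm tall, open below (cavity 21 x 21 x 24 mm), 20 g, at the start set over cartridge 3 with its rim on the tray's top. Origin: centre of its rim plane (underside), z towards its closed top. May be absent (its cartridge is then bare)
- guard4: white plastic stylus guard, a loose square cap 26 x 26 x 28 mm tall, open below (cavity 21 x 21 x 24 mm), 20 g, at the start set over cartridge 4 with its rim on the tray's top. Origin: centre of its rim plane (underside), z towards its closed top. May be absent (its cartridge is then bare)
- pocket1 (a point): centre of the floor of the box's compartment 1 (1 is the leftmost seen from the robot), 6 mm above the table, box axes
- pocket2 (a point): centre of the floor of the box's compartment 2 (1 is the leftmost seen from the robot), 6 mm above the table, box axes
- pocket3 (a point): centre of the floor of the box's compartment 3 (1 is the leftmost seen from the robot), 6 mm above the table, box axes
- pocket4 (a point): centre of the floor of the box's compartment 4 (1 is the leftmost seen from the robot), 6 mm above the table, box axes
- clamp: bystander: brushed aluminium record clamp, a stepped disc 76 mm across, 34 mm tall; origin centre of its underside
- mirror: bystander: stainless stylus mirror lying flat, a 44 mm disc 5 mm thick with a 70 mm handle towards its -y; origin under the disc
- screwdriver: bystander: screwdriver with yellow plastic handle, 160 mm long, lying along its x; origin under its middle
There are look-alikes about, which are no part of the job. Leave any orange or red look-alike of the guard4 alone.

How it is judged:
On the way, in this order (a step that is already met when the one before it is completed fails the run):
1. the tray lies centred and square on the mat with its guards still on (horizontal distance between tray and mat below 0.02 m and angle between the x axis of tray and the x axis of mat, either way round below 0.15 rad and z of guard1 in the frame of tray between 0.014 and 0.026 m and x of guard1 in the frame of tray between -0.01 and 0.01 m and z of guard2 in the frame of tray between 0.014 and 0.026 m and x of guard2 in the frame of tray between -0.01 and 0.01 m and z of guard3 in the frame of tray between 0.014 and 0.026 m and x of guard3 in the frame of tray between -0.01 and 0.01 m and z of guard4 in the frame of tray between 0.014 and 0.026 m and x of guard4 in the frame of tray between -0.01 and 0.01 m), for 0.2 s.
2. every guard lies let go in its own compartment of the box (x of guard1 in the frame of pocket1 between -0.048 and 0.048 m and y of guard1 in the frame of pocket1 between -0.0205 and 0.0205 m and z of guard1 in the frame of pocket1 between -0.005 and 0.031 m and x of guard2 in the frame of pocket2 between -0.048 and 0.048 m and y of guard2 in the frame of pocket2 between -0.0205 and 0.0205 m and z of guard2 in the frame of pocket2 between -0.005 and 0.031 m and x of guard3 in the frame of pocket3 between -0.048 and 0.048 m and y of guard3 in the frame of pocket3 between -0.0205 and 0.0205 m and z of guard3 in the frame of pocket3 between -0.005 and 0.031 m and x of guard4 in the frame of pocket4 between -0.048 and 0.048 m and y of guard4 in the frame of pocket4 between -0.0205 and 0.0205 m and z of guard4 in the frame of pocket4 between -0.005 and 0.031 m and contact force between the fingers and guard1 below 0.1 N and contact force between the fingers and guard2 below 0.1 N and contact force between the fingers and guard3 below 0.1 N and contact force between the fingers and guard4 below 0.1 N), for 0.2 s.
At the end, for the whole second after the job is handed in: The tray is at rest flat on the table with its centre within 20 mm of the mat's and its sides within 0.15 rad of the mat's; every guard present is at rest in the compartment of its own number, any way up; the lid is within 6 mm of shut (horizontal distance between tray and mat below 0.02 m and angle between the x axis of tray and the x axis of mat, either way round below 0.15 rad and x of guard1 in the frame of pocket1 between -0.048 and 0.048 m and y of guard1 in the frame of pocket1 between -0.0205 and 0.0205 m and z of guard1 in the frame of pocket1 between -0.005 and 0.031 m and x of guard2 in the frame of pocket2 between -0.048 and 0.048 m and y of guard2 in the frame of pocket2 between -0.0205 and 0.0205 m and z of guard2 in the frame of pocket2 between -0.005 and 0.031 m and x of guard3 in the frame of pocket3 between -0.048 and 0.048 m and y of guard3 in the frame of pocket3 between -0.0205 and 0.0205 m and z of guard3 in the frame of pocket3 between -0.005 and 0.031 m and x of guard4 in the frame of pocket4 between -0.048 and 0.048 m and y of guard4 in the frame of pocket4 between -0.0205 and 0.0205 m and z of guard4 in the frame of pocket4 between -0.005 and 0.031 m and linear speed of each of guard1, guard2, guard3, guard4, tray below 0.02 m/s and value of joint lid below 0.006 m and angle between tray's own z axis and vertical below 0.05 rad); the robot touches nothing.
It fails at once if the tray is lifted (over 15 mm) or tipped (over 0.25 rad) instead of pushed (height (world z) of tray above 0.015 m or angle between tray's own z axis and vertical above 0.25 rad).
It fails at once if a guard is handled while the tray is still far (over 80 mm) from the mat's centre (horizontal distance between tray and mat above 0.08 m and (contact force between the fingers and guard1 above 1 N or contact force between the fingers and guard2 above 1 N or contact force between the fingers and guard3 above 1 N or contact force between the fingers and guard4 above 1 N)).
It fails at once if the clamp, mirror or screwdriver is shifted by over 30 mm (distance of any of clamp, mirror, screwdriver from where it was at the start of the episode above 0.03 m).
Of guard1, guard2, guard3, guard4 only 3 to 4 are there at a start; the rules pass over those that are not, and their reading is None.
At some moment in a run one of tray may be knocked a few centimetres aside while the robot is not near it.
Once in a run the grip may slacken for a moment while it holds something.
It also fails if it takes over 208 s, if anything falls off the work surface, if the arm or the gripper's body presses on something with over 40 N, if the wrist force passes 120 N, or if a joint passes its speed limit or range.

## Working session

There is one attempt and no reset: what is moved stays moved. The work goes in short steps, Python scripts to look and compute and a tool call to move; the robot and the scene stay as the last step left them, time stands still between calls to the robot, and variables do not carry over. Pictures are saved under pics/ and viewed, at most 14 in all, crops included, and the job is handed in when it is done.

Besides the shell and the picture viewer there is one more tool, called as name(argument=value, ...), one argument or row to a line, values as JSON. apply_moves: Moves the arm, as the interface text tells. Its arguments: {"type":"object","properties":{"commands":{"type":"array","items":{"type":"array"}},"force":{"type":"number"}},"required":["commands"]}

```bash
ls; mkdir -p pics
python3 - <<'E'
from plant import robot
import cv2
print(robot.finger_overhang, robot.get_state())
for n in ("scene","top"):
    f=robot.grab_frame(n); cv2.imwrite(f"pics/{n}0.png",f["pixels"]); print({k:v for k,v in f.items() if k!="pixels"})
E
```

```text
pics
0.0726 {'clock': 0.0, 'qpos': array([ 9.36686358e-01,  3.81180509e-01,  1.29825114e+00, -7.91184588e-06,
        1.46358276e+00, -2.15298547e-01]), 'joint_vel': array([-0.00064641, -0.00042821, -0.00097414,  0.00033787,  0.00025074,
        0.00119049]), 'effort': array([-1.18482327e-03, -4.48483121e+01, -2.31265104e+01, -3.02153421e-04,
        4.88511461e-03,  1.52465049e-05]), 'tcp_pos': array([0.22356089, 0.50231015, 0.30332326]), 'ee_rot': array([-3.14020204e+00, -2.96059159e-04,  2.72278188e+00]), 'wrist_force': array([-0.28705279, -0.58129993, -0.34907421]), 'wrist_torque': array([-0.03472049,  0.01300351,  0.00173266]), 'gripper_force': 0.0, 'width': 0.9978600871544953}
{'fx': 483.8875850799037, 'fy': 483.8875850799037, 'cx': 318.02010723978367, 'cy': 239.4636528513539, 'world_from_camera': array([[ 0.83919874, -0.37458958,  0.39424374,  0.96992588],
       [ 0.54382065,  0.58089197, -0.60565965, -0.75310328],
       [-0.00213923,  0.7226667 ,  0.69119336,  0.85710933],
       [ 0.        ,  0.        ,  0.        ,  1.        ]])}
{'fx': 474.1413215417621, 'fy': 474.1413215417621, 'cx': 314.52279297012325, 'cy': 234.871756374467, 'world_from_camera': array([[ 0.02820913,  0.98621034, -0.16307487,  0.36515666],
       [-0.99955818,  0.02630169, -0.01384436, -0.0407507 ],
       [-0.00936431,  0.16339336,  0.98651656,  1.1326386 ],
       [ 0.        ,  0.        ,  0.        ,  1.        ]])}
```

View pics/top0.png

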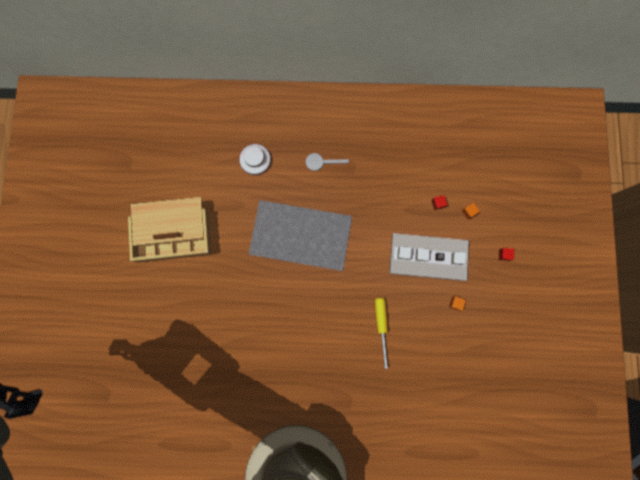

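View pics/scene0.png

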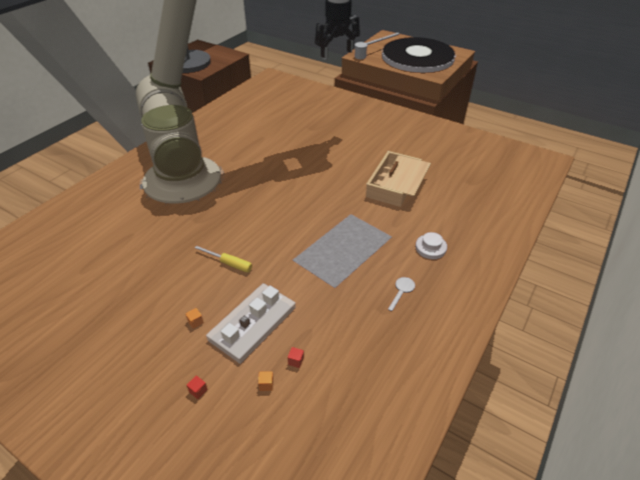

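The top view shows the box at about (168,230), with its lid partly open and the dark rib at (168,235). The mat is at (300,236) and the tray at (430,257), with guards at (405,253), (423,254) and (459,258). Cartridge 3 at (440,257) is bare. The decoys are red and orange cubes. The scene view agrees.

```bash
cat > h.py <<'E'
from plant import robot
import numpy as np, cv2
from scipy.spatial.transform import Rotation as R
def grab(n):
    s=robot.get_state(); f=robot.grab_frame(n)
    if n=="wrist":
        T=np.eye(4); T[:3,:3]=R.from_euler("xyz",s["ee_rot"]).as_matrix(); T[:3,3]=s["tcp_pos"]
        f["world_from_camera"]=T@f["mount"]
    f["n"]=n; return f
def rays(f,uv):
    uv=np.atleast_2d(np.float64(uv)); p=(uv-[f["cx"],f["cy"]])/[f["fx"],f["fy"]]
    if f["n"]=="wrist":
        r=np.linalg.norm(p,axis=1)+1e-12; d=np.c_[p*(np.sin(r)/r)[:,None],np.cos(r)]
    else: d=np.c_[p,np.ones(len(p))]
    d=d/np.linalg.norm(d,axis=1)[:,None]*[1,-1,-1]
    T=f["world_from_camera"]; return T[:3,3],d@T[:3,:3].T
def plane(f,uv,z):
    o,d=rays(f,uv); return o+d*((z-o[2])/d[:,2])[:,None]
def tri(f1,u1,f2,u2):
    (a,d),(b,e)=rays(f1,u1),rays(f2,u2); d,e=d[0],e[0]
    t=np.linalg.lstsq(np.c_[d,-e],b-a,rcond=None)[0]; p,q=a+t[0]*d,b+t[1]*e
    return (p+q)/2,np.linalg.norm(p-q)
def proj(f,P):
    T=f["world_from_camera"]; c=(np.atleast_2d(P)-T[:3,3])@T[:3,:3]*[1,-1,-1]
    if f["n"]=="wrist":
        h=np.hypot(c[:,0],c[:,1])+1e-12; q=c[:,:2]/h[:,None]*np.arctan2(h,c[:,2])[:,None]
    else: q=c[:,:2]/c[:,2:]
    return q*[f["fx"],f["fy"]]+[f["cx"],f["cy"]]
def blobs(mask,amin=40,k=0):
    mask=np.uint8(mask)*255
    if k: mask=cv2.morphologyEx(mask,cv2.MORPH_CLOSE,np.ones((k,k)))
    cs,_=cv2.findContours(mask,cv2.RETR_EXTERNAL,cv2.CHAIN_APPROX_NONE)
    return sorted([c for c in cs if cv2.contourArea(c)>amin],key=cv2.contourArea)[::-1]
def hsv(f): return cv2.split(cv2.cvtColor(f["pixels"],cv2.COLOR_BGR2HSV))
def wrect(f,c,z):
    P=plane(f,c[:,0,:].astype(float),z)[:,:2]*1000
    r=cv2.minAreaRect(np.float32(P)); b=cv2.boxPoints(r)
    return r
E
python3 - <<'E'
from h import *
np.set_printoptions(precision=1,suppress=True)
F={n:grab(n) for n in("top","scene")}
for n,f in F.items():
    h,s,v=hsv(f)
    print(n,"tray/mat px hsv", [(int(h[y,x]),int(s[y,x]),int(v[y,x])) for x,y in ((430,270),(300,236),(168,210),(405,253),(50,300))])
    for c in blobs((s<70)&(v>60),100,3):
        x,y,w,hh=cv2.boundingRect(c)
        if n=="top" and (y<100 or y>380 or x<100 or x>560):continue
        print(n,(x,y,w,hh),cv2.contourArea(c),"z0",np.round(np.hstack(wrect(f,c,0)),1),"z20",np.round(np.hstack(wrect(f,c,.02)),1))
    for c in blobs((s<40)&(v>190),30):
        M=cv2.moments(c);u=(M["m10"]/M["m00"],M["m01"]/M["m00"]);print("white",np.round(u,1),plane(f,u,.045)*1000)
    for c in blobs((h>14)&(h<28)&(s>70)&(s<170)&(v>130),300,5): print("bamboo",cv2.boundingRect(c),np.round(np.hstack(wrect(f,c,.046)),1))
f=F["top"];h,s,v=hsv(f)
m=np.zeros_like(v);m[226:246,145:190]=1
for c in blobs((v<110)&(m>0),20): print("rib",np.hstack(wrect(f,c,.062)))
cv2.imwrite("pics/box0.png",cv2.resize(f["pixels"][190:270,110:230],None,fx=5,fy=5,interpolation=2))
E
```

```text
top tray/mat px hsv [(15, 16, 163), (113, 9, 116), (20, 112, 200), (99, 9, 204), (14, 174, 133)]
top (249, 201, 103, 70) 5087.5 z0 [552.    9.9 229.9 135.9  81.6] z20 [548.7   9.  225.8 133.5  81.6]
top (390, 233, 79, 48) 3020.5 z0 [ 507.4 -300.9  184.9   98.5   86. ] z20 [ 504.9 -296.3  181.6   96.8   86. ]
top (239, 144, 32, 31) 723.0 z0 [740.1 130.   78.6  76.5  46.2] z20 [733.5 127.   77.2  75.1  46.2]
top (306, 153, 43, 18) 291.5 z0 [738.  -50.6  44.  104.4   1.4] z20 [731.4 -50.4  43.2 102.6   1.4]
white [251.5 158.2] [[726.7 130.5  45. ]]
white [459.8 257.4] [[ 501.4 -361.    45. ]]
white [422.9 253.8] [[ 507.3 -276.5   45. ]]
white [404.8 252.2] [[ 509.9 -234.9   45. ]]
white [447.  258.1] [[ 499.  -331.6   45. ]]
bamboo (127, 196, 81, 66) [552.9 320.6 138.4 184.1   8.4]
bamboo (606, 114, 34, 79) [ 762.9 -757.7   79.8  195.5   89.5]
bamboo (0, 100, 15, 98) [740.  721.9 246.   34.3   7.8]
bamboo (624, 352, 16, 28) [ 270.  -733.4   32.8   57.7   85.3]
scene tray/mat px hsv [(13, 130, 153), (14, 128, 172), (14, 135, 100), (14, 127, 166), (13, 134, 154)]
scene (350, 0, 290, 480) 
[... 815 characters left out ...]
180.2  112.9  113.7   32.6]
white [243.3 310. ] [[ 491.2 -307.3   45. ]]
white [431.3 243.7] [[743.6  93.6  45. ]]
white [418.2  50.4] [[ 241.9 1123.    45. ]]
white [404.8 284.2] [[745.9 -57.6  45. ]]
white [285.9 300.1] [[ 551.3 -237.    45. ]]
white [246.9 328.5] [[ 527.7 -340.3   45. ]]
bamboo (456, 103, 181, 377) [ 838.6  213.1  523.5 1202.4    0.2]
bamboo (0, 122, 127, 107) [-292.6 -203.5  465.   230.5   89.4]
bamboo (235, 43, 106, 43) [-147.2  691.4  516.   242.7    0. ]
bamboo (366, 150, 66, 46) [550.7 314.8 138.7 190.6   7.6]
bamboo (219, 252, 34, 19) [ 386.1 -205.9   91.5   30.7    5.2]
bamboo (0, 445, 17, 35) [ 362.6 -758.1   23.8   62.4   58.4]
rib [531.4 312.7   8.   59.9   8. ]
```

View pics/box0.png

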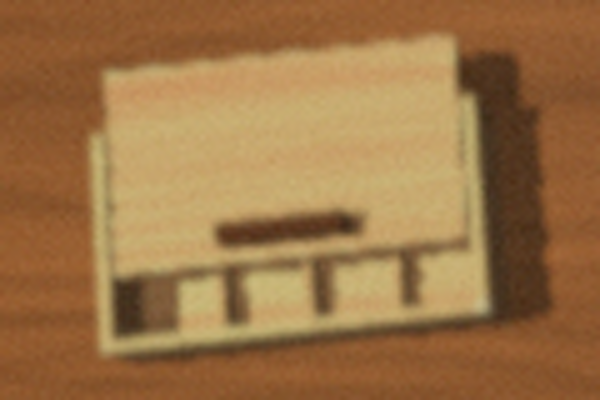

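Measured so far: mat (0.551, 0.008) yaw -8.4°, tray (0.506, -0.298) yaw -4°, box (0.536, 0.318) yaw +8.2°, with the lid about 35 mm open. The arm is close to the box, so I'll open the lid first. I turn to the box axis and shut the fingers.

apply_moves(
  commands=[
    [[0, 0, 0], [0, 0, -0.94], 1],
    [[0, 0, 0], [0, 0, -0.94], 1],
    [[0, 0, 0], [0, 0, -0.94], 1],
    [[0, 0, 0], [0, 0, -0.94], 1],
    [[0, 0, 0], [0, 0, -0.94], 1],
  ],
  force=30,
)

```text
clock: 0.62
tcp_pos: [0.2236, 0.5024, 0.3037]
ee_rot: [-3.141, -0.0, -2.991]
wrist_force: [-0.4, 1.0, 0.5]
width: 0.303
gripper_force: 0.0
```

```bash
cat >> h.py <<'E'
def plan(*targets):
    """targets: (x,y,z,yaw deg): turn first, then shift in the turned frame"""
    s=robot.get_state(); p=s["tcp_pos"]; e=s["ee_rot"]; print("t",round(s["clock"],1),"tcp",p.round(4),"yaw",np.degrees(e[2]).round(2),"rp",e[:2].round(3),"w",round(s["width"],3),"gf",round(s["gripper_force"],1),"wf",s["wrist_force"].round(1),"q",s["qpos"].round(2))
    yaw=np.degrees(e[2])
    for x,y,z,a in targets:
        dy=(a-yaw+180)%360-180; r=np.radians(a)
        Rm=np.array([[np.cos(r),np.sin(r),0],[np.sin(r),-np.cos(r),0],[0,0,-1]])
        t=Rm.T@(np.array([x,y,z])-p); n=np.linalg.norm(t)/.0417
        print("turn units",round(-np.radians(dy)/.12,2),"shift units",(t/.25).round(3),"min rows %.1f"%n)
        p=np.array([x,y,z]);yaw=a
E
python3 -c "
from h import *
print(robot.finger_overhang)
plan((.500,.313,.20,188.2),(.500,.313,.15,188.2))"
```

```text
0.0726
t 0.6 tcp [0.2236 0.5024 0.3037] yaw -171.36 rp [-3.141 -0.   ] w 0.303 gf 0.0 wf [-0.4  1.   0.5] q [ 0.94  0.38  1.3  -0.    1.46 -0.78]
turn units 0.06 shift units [-0.986 -0.907  0.415] min rows 8.4
turn units -0.0 shift units [0.  0.  0.2] min rows 1.2
```

apply_moves(
  commands=[
    [[-0.0986, -0.0907, 0.0415], [0, 0, 0.06], 1],
    [[-0.0986, -0.0907, 0.0415], [0, 0, 0], 1],
    [[-0.0986, -0.0907, 0.0415], [0, 0, 0], 1],
    [[-0.0986, -0.0907, 0.0415], [0, 0, 0], 1],
    [[-0.0986, -0.0907, 0.0415], [0, 0, 0], 1],
  ],
)

```text
clock: 1.03
tcp_pos: [0.3625, 0.4062, 0.2515]
ee_rot: [-3.142, -0.0, -3.003]
wrist_force: [0.2, 0.4, -0.1]
width: -0.001
gripper_force: 0.0
```

apply_moves(
  commands=[
    [[-0.0986, -0.0907, 0.0415], [0, 0, 0], 1],
    [[-0.0986, -0.0907, 0.0415], [0, 0, 0], 1],
    [[-0.0986, -0.0907, 0.0415], [0, 0, 0], 1],
    [[-0.0986, -0.0907, 0.0415], [0, 0, 0], 1],
    [[-0.0986, -0.0907, 0.0415], [0, 0, 0], 1],
  ],
)

```text
clock: 1.45
tcp_pos: [0.5003, 0.3108, 0.1995]
ee_rot: [-3.142, -0.0, -3.004]
wrist_force: [0.0, 0.9, -0.1]
width: -0.002
gripper_force: 0.0
```

apply_moves(
  commands=[
    [[0, 0, 0.1], [0, 0, 0], 1],
    [[0, 0, 0.1], [0, 0, 0], 1],
    [[0, 0, 0], [0, 0, 0], 1],
    [[0, 0, 0], [0, 0, 0], 1],
    [[0, 0, 0], [0, 0, 0], 1],
  ],
)

```text
clock: 1.87
tcp_pos: [0.4994, 0.3124, 0.1515]
ee_rot: [3.141, 0.002, -3.003]
wrist_force: [0.8, 0.6, 0.8]
width: -0.0
gripper_force: 0.0
```

```bash
python3 -c "
from h import *
plan((.500,.313,.15,188.2))
f=grab('wrist');cv2.imwrite('pics/w1.png',f['pixels']);print(f['fx'],f['cx'],f['cy'],f['mount'].round(3))
for o in (.06,.0726,.085): print(o,proj(f,[[.5,.313,.15-o]]))
"
```

```text
t 1.9 tcp [0.4994 0.3124 0.1515] yaw -172.06 rp [3.141e+00 2.000e-03] w -0.0 gf 0.0 wf [0.8 0.6 0.8] q [ 0.36  0.59  1.4  -0.    1.14 -1.35]
turn units -0.04 shift units [-0.003  0.002  0.006] min rows 0.0
371.64829954431775 323.1133459450357 239.89379317518072 [[-0.     0.958  0.285  0.072]
 [ 1.     0.001 -0.     0.001]
 [-0.     0.285 -0.958 -0.07 ]
 [ 0.     0.     0.     1.   ]]
0.06 [[322.13442148 320.55885883]]
0.0726 [[322.18115992 306.44040114]]
0.085 [[322.22176308 294.33993794]]
```

View pics/w1.png

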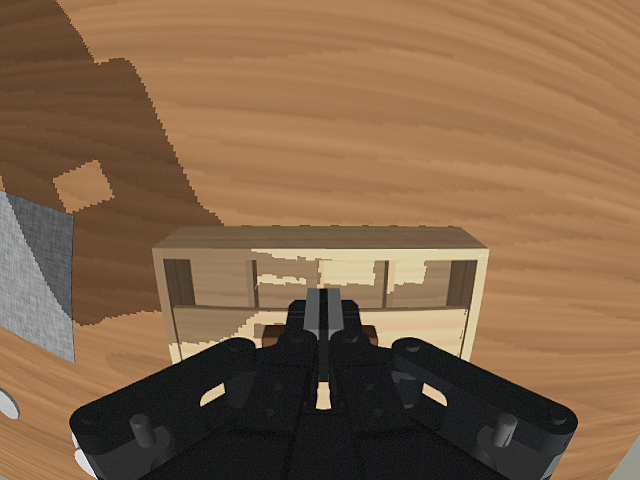

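The wrist view shows the box's near wall top from (153,249) to (488,247), the lid's front edge at row 308, the rib around (320,333), and the shut fingertips ending at row 288.

```bash
python3 -c "
from h import *
s=robot.get_state();p=s['tcp_pos'];Rm=R.from_euler('xyz',s['ee_rot']).as_matrix()
f=grab('wrist')
for o in (.0726,.0856):
  for x in (.011,-.011): print(o,x,proj(f,[p+Rm@[x,0,o]]))
P=plane(f,[(153,249),(488,247)],.046);print(P); d=P[0]-P[1];print(np.degrees(np.arctan2(d[1],d[0]))-90,np.linalg.norm(d),P.mean(0))
print('lid edge',plane(f,[(200,308),(440,310)],.046))
"
```

```text
0.0726 0.011 [[320.99604765 283.31343239]]
0.0726 -0.011 [[321.12903329 328.9154312 ]]
0.0856 0.011 [[321.13762689 271.88957117]]
0.0856 -0.011 [[321.2496167  315.09273986]]
[[0.49739503 0.22126485 0.046     ]
 [0.47168442 0.39818714 0.046     ]]
-171.73157439920288 0.17878068401055308 [0.48453973 0.30972599 0.046     ]
lid edge [[0.527898   0.24904139 0.046     ]
 [0.51085966 0.3799093  0.046     ]]
```

apply_moves(
  commands=[
    [[0, 0, 0.035], [0, 0, -0.04], 1],
    [[0, 0, 0.035], [0, 0, 0], 1],
    [[0, 0, 0.035], [0, 0, 0], 1],
    [[0, 0, 0], [0, 0, 0], 1],
    [[0, 0, 0], [0, 0, 0], 1],
  ],
)

```text
clock: 2.38
tcp_pos: [0.4989, 0.3119, 0.1231]
ee_rot: [-3.141, -0.002, -2.999]
wrist_force: [-0.0, 0.1, 0.8]
width: -0.003
gripper_force: 0.0
```

apply_moves(
  commands=[
    [[-0.03, 0, 0], [0, 0, 0], 1],
    [[-0.03, 0, 0], [0, 0, 0], 1],
    [[-0.03, 0, 0], [0, 0, 0], 1],
    [[-0.03, 0, 0], [0, 0, 0], 1],
    [[-0.03, 0, 0], [0, 0, 0], 1],
  ],
)

```text
clock: 2.8
tcp_pos: [0.5371, 0.3174, 0.1241]
ee_rot: [-3.142, 0.0, -2.999]
wrist_force: [-2.4, -1.1, 1.3]
width: -0.003
gripper_force: 1.0
```

apply_moves(
  commands=[
    [[-0.03, 0, 0], [0, 0, 0], 1],
    [[-0.03, 0, 0], [0, 0, 0], 1],
    [[-0.03, 0, 0], [0, 0, 0], 1],
    [[-0.02, 0, 0], [0, 0, 0], 1],
    [[0, 0, 0], [0, 0, 0], 1],
  ],
)

```text
clock: 3.22
tcp_pos: [0.5646, 0.3213, 0.1238]
ee_rot: [3.141, 0.001, -2.999]
wrist_force: [-0.1, -0.2, -0.3]
width: -0.001
gripper_force: 0.0
```

```bash
python3 -c "
from h import *
plan((.500,.313,.15,188.2))
f=grab('top');h,s,v=hsv(f)
m=np.zeros_like(v);m[160:270,100:230]=1
for c in blobs((h>14)&(h<28)&(s>70)&(s<170)&(v>130)&(m>0),100,1): print('bamboo',cv2.boundingRect(c),np.round(np.hstack(wrect(f,c,.046)),1))
"
```

```text
t 3.2 tcp [0.5646 0.3213 0.1238] yaw -171.84 rp [3.141e+00 1.000e-03] w -0.001 gf 0.0 wf [-0.1 -0.2 -0.3] q [ 0.34  0.71  1.24  0.    1.19 -1.38]
turn units -0.01 shift units [ 0.26   0.004 -0.105] min rows 1.7
bamboo (159, 175, 43, 33) [640.3 295.4  72.4  96.6   8. ]
bamboo (155, 224, 51, 34) [526.4 288.6  76.5 116.6   7.3]
```

apply_moves(
  commands=[
    [[-0.012, 0, 0], [0, 0, 0], 1],
    [[-0.008, 0, 0], [0, 0, 0], 1],
    [[-0.004, 0, 0], [0, 0, 0], 1],
    [[0, 0, 0], [0, 0, 0], 1],
    [[0, 0, 0], [0, 0, 0], 1],
  ],
)

```text
clock: 3.68
tcp_pos: [0.5694, 0.3221, 0.1239]
ee_rot: [3.142, 0.0, -2.999]
wrist_force: [-0.8, 0.0, -0.8]
width: -0.002
gripper_force: 0.3
```

apply_moves(
  commands=[
    [[0.06, 0, -0.02], [0, 0, 0], 1],
    [[0, 0, -0.12], [0, 0, 1], 0],
    [[0, 0, -0.12], [0, 0, 1], -0.2],
    [[0, 0, -0.12], [0, 0, 1], -0.2],
    [[0, 0, -0.12], [0, 0, 1], -0.2],
  ],
)

```text
clock: 4.1
tcp_pos: [0.5545, 0.3199, 0.2506]
ee_rot: [3.141, 0.001, 2.799]
wrist_force: [1.0, 0.3, -0.1]
width: 0.562
gripper_force: 0.0
```

apply_moves(
  commands=[
    [[0, 0, 0], [0, 0, 1], -0.2],
    [[0, 0, 0], [0, 0, 1], -0.2],
    [[0, 0, 0], [0, 0, 1], -0.2],
    [[0, 0, 0], [0, 0, 1], -0.2],
    [[0, 0, 0], [0, 0, 1], -0.2],
  ],
)

```text
clock: 4.52
tcp_pos: [0.5546, 0.3199, 0.2492]
ee_rot: [3.141, 0.0, 2.198]
wrist_force: [-1.1, 0.7, 1.0]
width: 0.603
gripper_force: 0.0
```

apply_moves(
  commands=[
    [[0, 0, 0], [0, 0, 1], -0.2],
    [[0, 0, 0], [0, 0, 1], -0.2],
    [[0, 0, 0], [0, 0, 1], -0.2],
    [[0, 0, 0], [0, 0, 1], -0.2],
    [[0, 0, 0], [0, 0, 1], -0.2],
  ],
)

```text
clock: 4.93
tcp_pos: [0.5547, 0.32, 0.2492]
ee_rot: [3.141, -0.0, 1.598]
wrist_force: [-0.2, -0.4, -0.5]
width: 0.599
gripper_force: 0.0
```

Run:
```python
from h import *
plan((.497,-.418,.20,86),(.497,-.418,.09,86))
f=grab("top");h,s,v=hsv(f)
m=np.zeros_like(v);m[200:300,360:500]=1
for c in blobs((s<70)&(v>60)&(m>0),100,3): print('tray',np.round(np.hstack(wrect(f,c,.02)),1))
for c in blobs(((h<12)|(h>170))&(s>200)&(v>100),30): print('decoy',np.round(np.hstack(wrect(f,c,.02)),1))
```

```text
t 4.9 tcp [0.5547 0.32   0.2492] yaw 91.59 rp [ 3.141 -0.   ] w 0.599 gf 0.0 wf [-0.2 -0.4 -0.5] q [ 0.34  0.58  1.12 -0.    1.45  0.31]
turn units 0.81 shift units [-2.961 -0.024  0.197] min rows 17.8
turn units -0.0 shift units [0.   0.   0.44] min rows 2.6
tray [ 504.9 -296.5  181.8   96.6   86.1]
decoy [ 516.5 -481.8   28.1   27.    87.9]
decoy [ 638.  -323.9   27.7   29.2   15.8]
```

apply_moves(
  commands=[
    [[0, 0, 0], [0, 0, 0.81], -0.2],
    [[-0.148, -0.001, 0.01], [0, 0, 0], -0.2],
    [[-0.148, -0.001, 0.01], [0, 0, 0], -0.2],
    [[-0.148, -0.001, 0.01], [0, 0, 0], -0.2],
    [[-0.148, -0.001, 0.01], [0, 0, 0], -0.2],
  ],
)

```text
clock: 5.4
tcp_pos: [0.5438, 0.1709, 0.2391]
ee_rot: [3.141, -0.0, 1.511]
wrist_force: [0.9, 0.2, 0.4]
width: 0.6
gripper_force: 0.0
```

apply_moves(
  commands=[
    [[-0.148, -0.001, 0.01], [0, 0, 0], -0.2],
    [[-0.148, -0.001, 0.01], [0, 0, 0], -0.2],
    [[-0.148, -0.001, 0.01], [0, 0, 0], -0.2],
    [[-0.148, -0.001, 0.01], [0, 0, 0], -0.2],
    [[-0.148, -0.001, 0.01], [0, 0, 0], -0.2],
  ],
)

```text
clock: 5.82
tcp_pos: [0.5308, -0.014, 0.2267]
ee_rot: [3.14, 0.0, 1.51]
wrist_force: [0.7, -0.1, 0.4]
width: 0.603
gripper_force: 0.0
```

apply_moves(
  commands=[
    [[-0.148, -0.001, 0.01], [0, 0, 0], -0.2],
    [[-0.148, -0.001, 0.01], [0, 0, 0], -0.2],
    [[-0.148, -0.001, 0.01], [0, 0, 0], -0.2],
    [[-0.148, -0.001, 0.01], [0, 0, 0], -0.2],
    [[-0.148, -0.001, 0.01], [0, 0, 0], -0.2],
  ],
)

```text
clock: 6.23
tcp_pos: [0.5178, -0.1987, 0.2142]
ee_rot: [3.141, 0.001, 1.51]
wrist_force: [0.6, -0.3, -0.3]
width: 0.601
gripper_force: 0.0
```

apply_moves(
  commands=[
    [[-0.148, -0.001, 0.01], [0, 0, 0], -0.2],
    [[-0.148, -0.001, 0.01], [0, 0, 0], -0.2],
    [[-0.148, -0.001, 0.01], [0, 0, 0], -0.2],
    [[-0.148, -0.001, 0.01], [0, 0, 0], -0.2],
    [[-0.148, -0.001, 0.01], [0, 0, 0], -0.2],
  ],
)

```text
clock: 6.65
tcp_pos: [0.5047, -0.3833, 0.2016]
ee_rot: [3.141, 0.001, 1.51]
wrist_force: [0.5, 0.0, 0.0]
width: 0.601
gripper_force: 0.0
```

apply_moves(
  commands=[
    [[-0.148, 0, 0], [0, 0, 0], -0.2],
    [[0, 0, 0], [0, 0, 0], -0.2],
    [[0, 0, 0], [0, 0, 0], -0.2],
    [[0, 0, 0], [0, 0, 0], -0.2],
    [[0, 0, 0], [0, 0, 0], -0.2],
  ],
)

```text
clock: 7.07
tcp_pos: [0.5031, -0.4171, 0.2017]
ee_rot: [3.142, -0.0, 1.509]
wrist_force: [-0.1, -0.1, -0.4]
width: 0.6
gripper_force: 0.0
```

Run:
```python
from h import *
plan((.497,-.418,.076,86))
f=grab("wrist");cv2.imwrite('pics/w2.png',f['pixels'])
```

```text
t 7.1 tcp [ 0.5031 -0.4171  0.2017] yaw 86.48 rp [ 3.142 -0.   ] w 0.6 gf 0.0 wf [-0.1 -0.1 -0.4] q [-0.87  0.64  1.14  0.    1.36 -0.81]
turn units 0.07 shift units [-0.005 -0.024  0.503] min rows 3.0
```

View pics/w2.png

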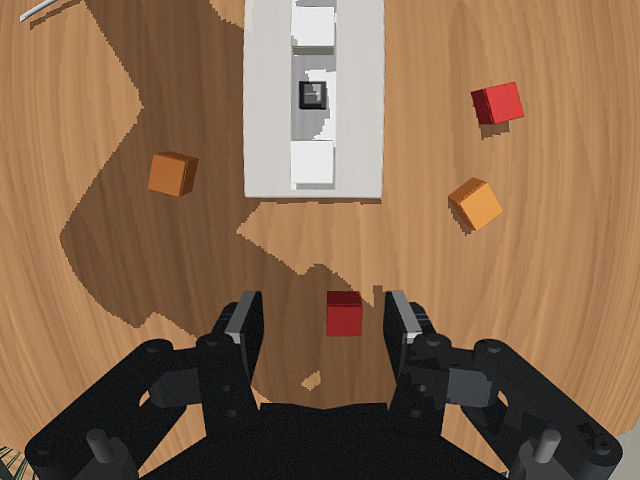

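The wrist view shows the tray's near edge with corners at (245,197) and (381,200), the fingertips at about (250,292) and (397,292), and a red cube between and behind them at (344,313). I'll check the clearances numerically.

Run:
```python
from h import *
f=grab("wrist")
P=plane(f,[(245,197),(381,199)],.02);d=P[1]-P[0];print(P,np.degrees(np.arctan2(d[1],d[0])),np.linalg.norm(d),P.mean(0))
print("cube top",plane(f,[(327,291),(361,291),(344,306)],.027))
m=P.mean(0)
plan((.4975,-.421,.09,86),)
```

```text
[[ 0.45091979 -0.38391084  0.02      ]
 [ 0.54508576 -0.3913592   0.02      ]] -4.5225796746065035 0.09446008552826943 [ 0.49800278 -0.38763502  0.02      ]
cube top [[ 0.50380712 -0.45481147  0.027     ]
 [ 0.52836149 -0.45647696  0.027     ]
 [ 0.5155634  -0.4677615   0.027     ]]
t 7.2 tcp [ 0.5032 -0.4171  0.2018] yaw 86.48 rp [3.141 0.   ] w 0.597 gf 0.0 wf [ 1.   0.4 -0. ] q [-0.87  0.64  1.14  0.    1.36 -0.81]
turn units 0.07 shift units [-0.017 -0.022  0.447] min rows 2.7
```

apply_moves(
  commands=[
    [[0, -0.022, 0.15], [0, 0, 0.07], -0.2],
    [[0, 0, 0.15], [0, 0, 0], -0.2],
    [[0, 0, 0.15], [0, 0, 0], -0.2],
    [[0, 0, 0.04], [0, 0, 0], -0.2],
    [[0, 0, 0], [0, 0, 0], -0.2],
  ],
)

```text
clock: 7.58
tcp_pos: [0.497, -0.4165, 0.0766]
ee_rot: [-3.138, -0.004, 1.5]
wrist_force: [0.1, -0.3, 0.3]
width: 0.598
gripper_force: 0.0
```

Run:
```python
from h import *
plan((.4975,-.417,.076,86),(.4975+.001,-.417+.017,.076,86),(.536,-.099,.076,81.6))
f=grab("scene");cv2.imwrite('pics/s2.png',cv2.resize(f['pixels'][250:410,150:350],None,fx=4,fy=3.75*1,interpolation=2))
```

```text
t 7.6 tcp [ 0.497  -0.4165  0.0766] yaw 85.94 rp [-3.138 -0.004] w 0.598 gf 0.0 wf [ 0.1 -0.3  0.3] q [-0.88  0.77  1.28  0.    1.1  -0.81]
turn units -0.01 shift units [-0.002  0.002  0.003] min rows 0.0
turn units -0.0 shift units [ 0.068 -0.001  0.   ] min rows 0.4
turn units 0.64 shift units [ 1.213 -0.027  0.   ] min rows 7.3
```

View pics/s2.png

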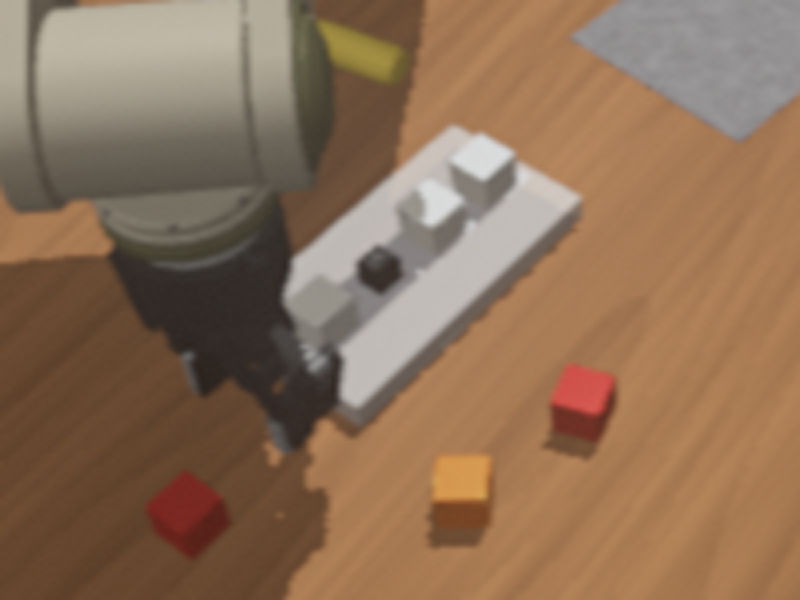

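apply_moves(
  commands=[
    [[0.03, 0, 0], [0, 0, 0], -0.2],
    [[0.025, 0, 0], [0, 0, 0], -0.2],
    [[0.025, 0, 0], [0, 0, 0], -0.2],
    [[0.03, 0, 0], [0, 0, 0.02], -0.2],
    [[0.03, 0, 0], [0, 0, 0.02], -0.2],
  ],
)

```text
clock: 8.05
tcp_pos: [0.5005, -0.3837, 0.0811]
ee_rot: [3.138, 0.005, 1.494]
wrist_force: [-0.9, -6.7, 4.2]
width: 0.601
gripper_force: 3.0
```

apply_moves(
  commands=[
    [[0.04, 0.0006, 0], [0, 0, 0.02], -0.2],
    [[0.04, 0.0006, 0], [0, 0, 0.02], -0.2],
    [[0.04, 0.0006, 0], [0, 0, 0.02], -0.2],
    [[0.04, 0.0006, 0], [0, 0, 0.02], -0.2],
    [[0.04, 0.0006, 0], [0, 0, 0.02], -0.2],
  ],
)

```text
clock: 8.47
tcp_pos: [0.5054, -0.3339, 0.0811]
ee_rot: [3.138, 0.005, 1.482]
wrist_force: [0.0, -6.1, 5.2]
width: 0.599
gripper_force: 3.2
```

```bash
cat >> h.py <<'E'
def tray(box=(200,300,200,500),show=True):
    f=grab("top");h,s,v=hsv(f)
    m=np.zeros_like(v);m[box[0]:box[1],box[2]:box[3]]=1
    for c in blobs((s<60)&(v>145)&(m>0),400,5): print('tray?',np.round(np.hstack(wrect(f,c,.02)),1))
    cc=[]
    for c in blobs((s<40)&(v>190)&(m>0),30):
        M=cv2.moments(c);u=(M["m10"]/M["m00"],M["m01"]/M["m00"]);print("white",np.round(u,1),(plane(f,u,.045)[0]*1000).round(1))
    return f
E
python3 - <<'E'
from h import *
plan((.536,-.099,.076,81.6))
tray()
E
```

```text
t 8.5 tcp [ 0.5054 -0.3339  0.0811] yaw 84.92 rp [3.138 0.005] w 0.599 gf 3.2 wf [ 0.  -6.1  5.2] q [-0.78  0.71  1.42 -0.    1.01 -0.69]
turn units 0.48 shift units [ 0.947 -0.016  0.02 ] min rows 5.7
tray? [452.6 -93.5 199.9 129.6  45.9]
tray? [ 513.7 -245.5  181.3   92.1   84.7]
tray? [ 544.8 -422.   103.2   65.8   44.6]
white [394.9 248.8] [ 517.4 -212.    45. ]
```

Run:
```python
from h import *
f=grab("wrist");cv2.imwrite('pics/w3.png',f['pixels'])
```

```text
(no output)
```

View pics/w3.png

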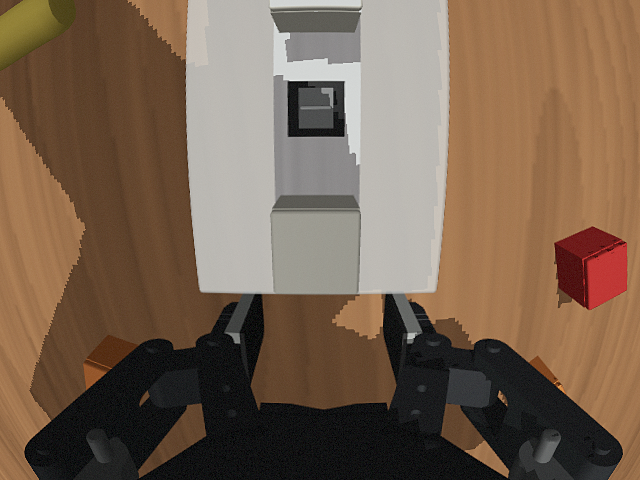

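The fingers are flush below the tray's near edge (row 293), with the guards untouched. I lower the fingers slightly and keep pushing.

apply_moves(
  commands=[
    [[-0.01, 0, 0], [0, 0, 0], -0.2],
    [[-0.02, 0, 0], [0, 0, 0], -0.2],
    [[0, 0, 0.01], [0, 0, 0], -0.2],
    [[0, 0, 0.01], [0, 0, 0], -0.2],
    [[0, 0, 0], [0, 0, 0], -0.2],
  ],
)

```text
clock: 8.98
tcp_pos: [0.5036, -0.3408, 0.0731]
ee_rot: [-3.141, -0.001, 1.481]
wrist_force: [0.2, -0.8, 0.1]
width: 0.6
gripper_force: 0.0
```

Run:
```python
from h import *
plan((.536,-.099,.072,81.6))
f=grab("wrist");g=cv2.cvtColor(f["pixels"],cv2.COLOR_BGR2GRAY)
cv2.imwrite('pics/w4.png',f['pixels'][200:400,150:500])
h,s,v=hsv(f)
c=blobs((s<60)&(v>120),5000,5)[0][:,0]
print(c[:,1].max(), [c[(c[:,0]==x),1].max() for x in (215,240,400,425)])
```

```text
t 9.0 tcp [ 0.5036 -0.3408  0.0731] yaw 84.88 rp [-3.141e+00 -1.000e-03] w 0.6 gf 0.0 wf [ 0.2 -0.8  0.1] q [-0.79  0.72  1.41  0.    1.01 -0.7 ]
turn units 0.48 shift units [ 0.976 -0.013  0.004] min rows 5.8
280 [np.int32(278), np.int32(279), np.int32(279), np.int32(278)]
```

View pics/w4.png

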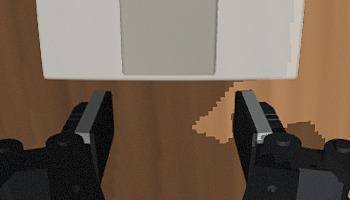

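Run:
```python
from h import *
f=grab("wrist")
P=plane(f,[(194,278.5),(447,278.5)],.02);d=P[1]-P[0];print(P,np.degrees(np.arctan2(d[1],d[0])),np.linalg.norm(d),P.mean(0))
p=robot.get_state()["tcp_pos"]; Rm=R.from_euler("xyz",robot.get_state()["ee_rot"]).as_matrix()
print((P-p)@Rm)
for o in (.06,.066,.0726): print(proj(f,p+[ [Rm@[x,.0255,o]] for x in (.011,.008)][0]),proj(f,[p+Rm@[.008,.0255,o]]))
```

```text
[[ 0.45753467 -0.31471923  0.02      ]
 [ 0.55162552 -0.32310164  0.02      ]] -5.090952822621935 0.09446350447414575 [ 0.50458009 -0.31891043  0.02      ]
[[ 0.02173117 -0.04840009  0.05357134]
 [ 0.02174461  0.04606339  0.0535107 ]]
[[388.83131404 298.55455098]] [[388.31676542 305.4148632 ]]
[[386.42902855 292.19870978]] [[385.96397137 298.87073901]]
[[383.96723    285.71187616]] [[383.54963992 292.18338858]]
```

apply_moves(
  commands=[
    [[0.03, 0.0005, 0], [0, 0, 0.019], -0.2],
    [[0.03, 0.0005, 0], [0, 0, 0.019], -0.2],
    [[0.04, 0.0005, 0], [0, 0, 0.019], -0.2],
    [[0.04, 0.0005, 0], [0, 0, 0.019], -0.2],
    [[0.04, 0.0005, 0], [0, 0, 0.019], -0.2],
  ],
)

```text
clock: 9.5
tcp_pos: [0.5089, -0.2947, 0.074]
ee_rot: [-3.142, 0.0, 1.471]
wrist_force: [1.1, -2.9, -1.9]
width: 0.598
gripper_force: 1.3
```

apply_moves(
  commands=[
    [[0.04, 0.0005, 0], [0, 0, 0.019], -0.2],
    [[0.04, 0.0005, 0], [0, 0, 0.019], -0.2],
    [[0.04, 0.0005, 0], [0, 0, 0.019], -0.2],
    [[0.04, 0.0005, 0], [0, 0, 0.019], -0.2],
    [[0.04, 0.0005, 0], [0, 0, 0.019], -0.2],
  ],
)

```text
clock: 9.92
tcp_pos: [0.5148, -0.2452, 0.0739]
ee_rot: [-3.142, 0.0, 1.459]
wrist_force: [-0.6, -2.7, -1.5]
width: 0.597
gripper_force: 1.3
```

apply_moves(
  commands=[
    [[0.04, 0.0005, 0], [0, 0, 0.019], -0.2],
    [[0.04, 0.0005, 0], [0, 0, 0.019], -0.2],
    [[0.04, 0.0005, 0], [0, 0, 0.019], -0.2],
    [[0.04, 0.0005, 0], [0, 0, 0.019], -0.2],
    [[0.04, 0.0005, 0], [0, 0, 0.019], -0.2],
  ],
)

```text
clock: 10.33
tcp_pos: [0.5212, -0.1957, 0.0739]
ee_rot: [-3.142, 0.0, 1.448]
wrist_force: [-1.4, -3.1, -2.0]
width: 0.602
gripper_force: 1.4
```

```bash
cat >> h.py <<'E'
def edge(lo=150,hi=500):
    """near tray edge from wrist: fit line to the lowest light pixels"""
    f=grab("wrist");h,s,v=hsv(f)
    c=max((c for c in blobs((s<60)&(v>100),5000,5)),key=lambda c:-abs(cv2.boundingRect(c)[0]+cv2.boundingRect(c)[2]/2-320))[:,0]
    b=c[:,1].max(); xs=c[c[:,1]>b-12,0]; l,r=xs.min(),xs.max()
    rb=[np.median(c[np.abs(c[:,0]-x)<6,1]) for x in (l+10,r-10)]
    rb=[c[np.abs(c[:,0]-x)<4,1].max() for x in (l+10,r-10)]
    P=plane(f,[(l,rb[0]),(r,rb[1])],.02); d=P[1]-P[0]; m=P.mean(0); a=np.arctan2(d[1],d[0])
    print("edge px",l,r,rb,"len",np.linalg.norm(d).round(4),"mid",m.round(4),"yaw",np.degrees(a).round(2),"centre",(m[:2]+.09*np.array([-np.sin(a),np.cos(a)])).round(4))
    return f
E
python3 - <<'E'
from h import *
plan((.536,-.0925,.073,81.6))
f=edge();cv2.imwrite('pics/w5.png',f['pixels'])
tray()
E
```

```text
t 10.3 tcp [ 0.5212 -0.1957  0.0739] yaw 82.94 rp [-3.142  0.   ] w 0.602 gf 1.4 wf [-1.4 -3.1 -2. ] q [-0.57  0.66  1.57 -0.    0.91 -0.45]
turn units 0.19 shift units [ 0.417 -0.002  0.004] min rows 2.5
edge px 196 442 [np.int32(299), np.int32(299)] len 0.0942 mid [ 0.5211 -0.1826  0.02  ] yaw -7.02 centre [ 0.5321 -0.0933]
tray? [434.7 109.4 207.7 137.9  56.6]
tray? [536.2 -77.4 151.2  93.8  83.2]
tray? [ 566.5 -239.3  101.5   61.1   59.5]
white [314.1 236.2] [541.8 -24.6  45. ]
white [333.7 238.6] [537.3 -70.2  45. ]
```

apply_moves(
  commands=[
    [[0.04, 0.0005, 0], [0, 0, 0.019], -0.2],
    [[0.04, 0.0005, 0], [0, 0, 0.019], -0.2],
    [[0.04, 0.0005, 0], [0, 0, 0.019], -0.2],
    [[0.04, 0.0005, 0], [0, 0, 0.019], -0.2],
    [[0.04, 0.0005, 0], [0, 0, 0.019], -0.2],
  ],
)

```text
clock: 10.85
tcp_pos: [0.5283, -0.1464, 0.0741]
ee_rot: [3.141, 0.0, 1.436]
wrist_force: [-0.3, -3.0, 0.8]
width: 0.596
gripper_force: 2.0
```

apply_moves(
  commands=[
    [[0.04, 0.0005, 0], [0, 0, 0.019], -0.2],
    [[0.04, 0.0005, 0], [0, 0, 0.019], -0.2],
    [[0.04, 0.0005, 0], [0, 0, 0.019], -0.2],
    [[0.04, 0.0005, 0], [0, 0, 0.019], -0.2],
    [[0.03, 0.0005, 0], [0, 0, 0.019], -0.2],
  ],
)

```text
clock: 11.27
tcp_pos: [0.5354, -0.0991, 0.0741]
ee_rot: [3.142, 0.0, 1.425]
wrist_force: [-0.0, -4.6, 2.2]
width: 0.598
gripper_force: 2.5
```

apply_moves(
  commands=[
    [[-0.02, 0, 0], [0, 0, 0], -0.2],
    [[-0.08, 0, 0], [0, 0, 0], -0.2],
    [[0, 0, -0.15], [0, 0, 0], -0.2],
    [[0, 0, -0.15], [0, 0, 0], -0.6],
    [[0, 0, -0.1], [0, 0, 0], -0.6],
  ],
)

```text
clock: 11.68
tcp_pos: [0.5318, -0.1253, 0.1763]
ee_rot: [3.14, -0.001, 1.424]
wrist_force: [1.0, -1.0, 0.1]
width: 0.798
gripper_force: 0.0
```

Run:
```python
from h import *
plan((.536,-.0925,.2,81.6))
f=grab("wrist");cv2.imwrite('pics/w5.png',f['pixels'])
edge()
```

```text
t 11.7 tcp [ 0.5318 -0.1253  0.1763] yaw 81.6 rp [ 3.14e+00 -1.00e-03] w 0.798 gf 0.0 wf [ 1.  -1.   0.1] q [-0.45  0.5   1.5   0.    1.14 -0.3 ]
turn units 0.0 shift units [ 0.132 -0.002 -0.095] min rows 1.0
edge px 219 414 [np.int32(210), np.int32(210)] len 0.1262 mid [ 0.5337 -0.1006  0.02  ] yaw -8.56 centre [ 0.5471 -0.0116]
```

View pics/w5.png

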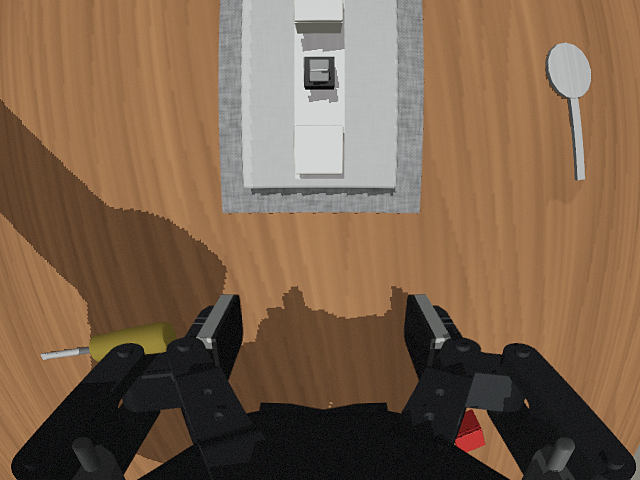

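The tray is on the mat. Its near edge corners are at (244,188) and (395,188), and the mat's are at (221,211) and (420,213). All three guards are on, with guard 4 at (319,150). I'll compute the offset.

Run:
```python
from h import *
f=grab("wrist")
T=plane(f,[(244,187.5),(395,187.5)],.02);M=plane(f,[(221,211.5),(420.5,213)],.001)
for n,P,L in(("tray",T,.09),("mat",M,.115)):
    d=P[1]-P[0];a=np.arctan2(d[1],d[0]);m=P.mean(0)[:2]
    print(n,np.linalg.norm(d).round(4),m.round(4),np.degrees(a).round(2),(m+L*np.array([-np.sin(a),np.cos(a)])).round(4))
h,s,v=hsv(f)
print("guard4 top corners",plane(f,[(295,125),(344,125),(344,174),(295,174)],.048).round(4).tolist())
g=tray((180,300,230,370))
```

```text
tray 0.0944 [ 0.5373 -0.0859] -8.51 [0.5507 0.0031]
mat 0.1386 [ 0.5353 -0.1056] -8.94 [0.5532 0.008 ]
guard4 top corners [[0.5301, -0.0468, 0.048], [0.5558, -0.0506, 0.048], [0.5521, -0.0768, 0.048], [0.526, -0.0729, 0.048]]
tray? [550.4   3.8 185.9 106.5  85.9]
tray? [ 623.3 -127.   100.5   80.6   61. ]
white [273.9 227.8] [559.1  69.7  45. ]
white [293.2 230.7] [553.5  24.6  45. ]
```

The tray is about 5 mm off the mat centre with matching yaw, well within tolerance. I'll move over guard 4 and triangulate the guard tops from two wrist positions.

```bash
cat >> h.py <<'E'
def whites(f,amin=300):
    """white top faces: pixel centre of each"""
    h,s,v=hsv(f); out=[]
    for c in blobs((s<30)&(v>225),amin):
        (u,w),sz,a=cv2.minAreaRect(c)
        if min(sz)>15 and max(sz)/min(sz)<1.5: out.append((round(u,1),round(w,1),round(sz[0],1),round(sz[1],1)))
    return out
E
python3 - <<'E'
from h import *
import pickle
f=grab("wrist");pickle.dump(f,open("f1.pkl","wb"));print(whites(f)); 
h,s,v=hsv(f);print(s[150,319],v[150,319],s[180,270],v[180,270])
plan((.541,-.161,.25,81.6))
E
```

```text
[]
4 214 4 184
t 11.9 tcp [ 0.5311 -0.1247  0.1729] yaw 81.64 rp [-3.14e+00 -1.00e-03] w 0.799 gf 0.0 wf [ 0.7  0.5 -0.3] q [-0.45  0.5   1.51  0.    1.13 -0.3 ]
turn units 0.01 shift units [-0.138  0.06  -0.308] min rows 2.1
```

apply_moves(
  commands=[
    [[0.1, 0.02, -0.04], [0, 0, 0], -1],
    [[0.1, 0.014, -0.04], [0, 0, 0], -1],
    [[0.05, 0, 0], [0, 0, 0], -1],
    [[0, 0, 0], [0, 0, 0], -1],
    [[0, 0, 0], [0, 0, 0], -1],
  ],
)

```text
clock: 12.35
tcp_pos: [0.5487, -0.064, 0.1925]
ee_rot: [-3.139, -0.0, 1.426]
wrist_force: [-0.0, -0.5, 0.7]
width: 1.002
gripper_force: 0.0
```

Run:
```python
from h import *
plan((.541,-.061,.18,81.6))
f=grab("wrist");print(whites(f));cv2.imwrite('pics/w6.png',f['pixels'])
for w in whites(f): print(plane(f,w[:2],.048).round(4))
```

```text
t 12.3 tcp [ 0.5487 -0.064   0.1925] yaw 81.73 rp [-3.139 -0.   ] w 1.002 gf 0.0 wf [-0.  -0.5  0.7] q [-0.33  0.49  1.46 -0.    1.19 -0.19]
turn units 0.02 shift units [ 0.008 -0.032  0.05 ] min rows 0.4
[]
```

View pics/w6.png

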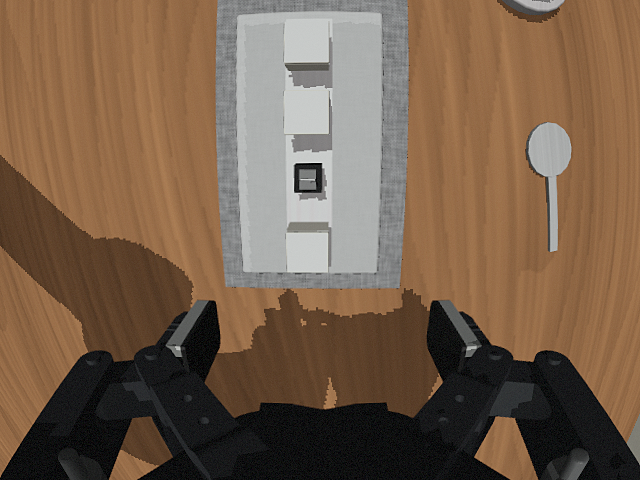

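Guard tops are at about (307,251) for guard 4, (307,111) for guard 2 and (306,42) for guard 1. The bare cartridge 3 is at (308,178).

Run:
```python
from h import *
import pickle
f1=pickle.load(open("f1.pkl","rb"));f=grab("wrist");pickle.dump(f,open("f2.pkl","wb"))
A=[];
for a,b in zip([(295,125),(344,125),(344,174),(295,174)],[(287,232),(328,232),(328,271),(287,271)]):
    p,e=tri(f1,a,f,b);A.append(p);print(p.round(4),round(e,4),plane(f,b,.048).round(4))
print("g4",np.mean(A,0))
c=[plane(f,[(287,232),(328,232),(328,271),(287,271)],.048).mean(0),plane(f,[(284,89),(329,89),(329,134),(284,134)],.048).mean(0),plane(f,[(284,19),(329,19),(329,63),(284,63)],.048).mean(0)]
print(np.round(c,4))
T=plane(f,[(238,14),(382,14),(377,271),(244,271)],.02);print(T.round(4).tolist(),T.mean(0))
```

```text
[ 0.5289 -0.0462  0.0507] 0.001 [[ 0.529 -0.047  0.048]]
[ 0.5533 -0.0498  0.0507] 0.0002 [[ 0.5533 -0.0506  0.048 ]]
[ 0.5498 -0.0754  0.0477] 0.0 [[ 0.5498 -0.0753  0.048 ]]
[ 0.5244 -0.0716  0.048 ] 0.0004 [[ 0.5246 -0.0717  0.048 ]]
g4 [ 0.53908014 -0.06074641  0.04931151]
[[ 0.5392 -0.0611  0.048 ]
 [ 0.5514  0.0217  0.048 ]
 [ 0.5575  0.0633  0.048 ]]
[[0.5156, 0.0982, 0.02], [0.6087, 0.083, 0.02], [0.5827, -0.0913, 0.02], [0.4894, -0.0779, 0.02]] [0.5491091  0.00301381 0.02      ]
```

apply_moves(
  commands=[
    [[0.0065, -0.038, 0], [0, 0, 0.02], -1],
    [[0, 0, 0.13], [0, 0, 0], -1],
    [[0, 0, 0.13], [0, 0, 0], -1],
    [[0, 0, 0.1], [0, 0, 0], -1],
    [[0, 0, 0.035], [0, 0, 0], -1],
  ],
  force=25,
)

```text
clock: 12.87
tcp_pos: [0.5383, -0.0619, 0.0916]
ee_rot: [-3.135, -0.001, 1.421]
wrist_force: [-0.6, -0.3, 0.1]
width: 0.996
gripper_force: 0.0
```

apply_moves(
  commands=[
    [[0, 0, 0.005], [0, 0, 0], -0.3],
    [[0, 0, 0], [0, 0, 0], 0],
    [[0, 0, 0], [0, 0, 0], 1],
    [[0, 0, 0], [0, 0, 0], 1],
    [[0, 0, 0], [0, 0, 0], 1],
  ],
)

```text
clock: 13.28
tcp_pos: [0.5404, -0.0616, 0.0951]
ee_rot: [3.139, 0.0, 1.423]
wrist_force: [-0.8, -0.5, 10.6]
width: 0.298
gripper_force: 12.5
```

apply_moves(
  commands=[
    [[0, 0, 0], [0, 0, 0], 1],
    [[0, 0, -0.01], [0, 0, 0], 1],
    [[0, 0, -0.02], [0, 0, 0], 1],
    [[0, 0, -0.05], [0, 0, 0], 1],
    [[0, 0, -0.05], [0, 0, 0], 1],
  ],
)

```text
clock: 13.7
tcp_pos: [0.5398, -0.0613, 0.1269]
ee_rot: [-3.141, -0.0, 1.423]
wrist_force: [0.0, -0.3, -0.9]
width: 0.296
gripper_force: 26.4
```

```bash
cat >> h.py <<'E'
A=np.radians(8.27); C=np.array([.536,.3172])
def boxpt(x,y): return C+x*np.array([np.cos(A),np.sin(A)])+y*np.array([-np.sin(A),np.cos(A)])
def toslot(k,x=-.006):
    p=boxpt(x,[.0635,.0215,-.0215,-.0635][k-1]); return [(*p,.2,98.3),(*p,.09,98.3)]
E
python3 - <<'E'
from h import *
print(toslot(4))
plan(*toslot(4))
f=grab("wrist");cv2.imwrite('pics/w7.png',f['pixels'])
E
```

```text
[(np.float64(0.5391961098093883), np.float64(0.253497292976779), 0.2, 98.3), (np.float64(0.5391961098093883), np.float64(0.253497292976779), 0.09, 98.3)]
t 13.7 tcp [ 0.5398 -0.0613  0.1269] yaw 81.51 rp [-3.141 -0.   ] w 0.296 gf 26.4 wf [ 0.  -0.3 -0.9] q [-0.33  0.56  1.56  0.    1.02 -0.18]
turn units -2.44 shift units [ 1.246  0.179 -0.292] min rows 7.7
turn units -0.0 shift units [0.   0.   0.44] min rows 2.6
```

View pics/w7.png

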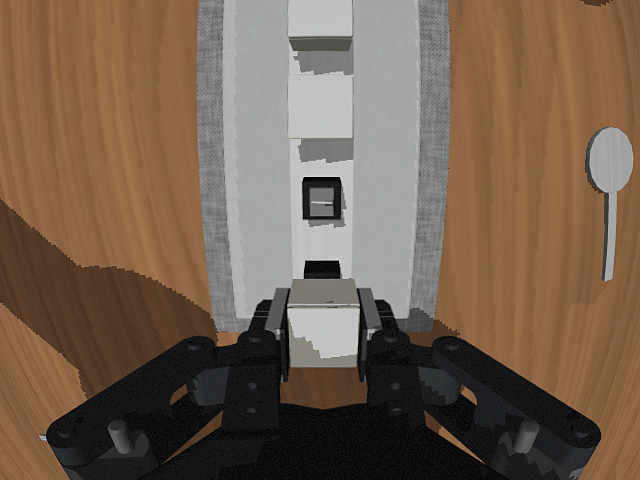

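Guard 4 is held at width 0.296 and its cartridge is now bare. I carry it to compartment 4.

apply_moves(
  commands=[
    [[0, 0, -0.1], [0, 0, -0.81], 1],
    [[0, 0, -0.1], [0, 0, -0.81], 1],
    [[0, 0, -0.09], [0, 0, -0.82], 1],
    [[0.1246, 0.0179, 0], [0, 0, 0], 1],
    [[0.1246, 0.0179, 0], [0, 0, 0], 1],
  ],
)

```text
clock: 14.17
tcp_pos: [0.5403, 0.0013, 0.2003]
ee_rot: [3.138, 0.001, 1.713]
wrist_force: [0.3, 1.0, -1.1]
width: 0.298
gripper_force: 26.4
```

apply_moves(
  commands=[
    [[0.1246, 0.0179, 0], [0, 0, 0], 1],
    [[0.1246, 0.0179, 0], [0, 0, 0], 1],
    [[0.1246, 0.0179, 0], [0, 0, 0], 1],
    [[0.1246, 0.0179, 0], [0, 0, 0], 1],
    [[0.1246, 0.0179, 0], [0, 0, 0], 1],
  ],
)

```text
clock: 14.58
tcp_pos: [0.5392, 0.1605, 0.1989]
ee_rot: [3.142, 0.0, 1.715]
wrist_force: [0.9, 0.4, 0.7]
width: 0.3
gripper_force: 26.4
```

apply_moves(
  commands=[
    [[0.1246, 0.0179, 0], [0, 0, 0], 1],
    [[0.1246, 0.0179, 0], [0, 0, 0], 1],
    [[0.1246, 0.0179, 0], [0, 0, 0], 1],
    [[0, 0, 0], [0, 0, 0], 1],
    [[0, 0, 0], [0, 0, 0], 1],
  ],
)

```text
clock: 15.0
tcp_pos: [0.5389, 0.2546, 0.1986]
ee_rot: [-3.141, 0.0, 1.718]
wrist_force: [-0.2, -0.3, -0.6]
width: 0.301
gripper_force: 26.4
```

Run:
```python
from h import *
plan(*toslot(4)[1:])
f=grab("wrist");cv2.imwrite('pics/w8.png',f['pixels'])
```

```text
t 15.0 tcp [0.5389 0.2546 0.1986] yaw 98.44 rp [-3.141  0.   ] w 0.301 gf 26.4 wf [-0.2 -0.3 -0.6] q [ 0.24  0.55  1.33 -0.    1.26  0.1 ]
turn units 0.02 shift units [-0.005  0.001  0.434] min rows 2.6
```

View pics/w8.png

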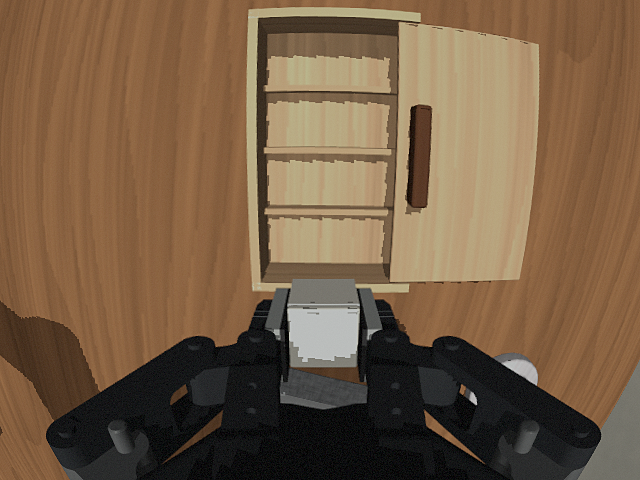

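The box is open with all four compartments bare. The dividers are at rows 89, 151 and 211, the outer wall corners at (248,12) and (253,291), and guard 4 is still held. I'll check the box calibration from this view.

Run:
```python
from h import *
f=grab("wrist")
def b(P): d=P[:,:2]-C; return np.c_[d@[np.cos(A),np.sin(A)],d@[-np.sin(A),np.cos(A)]].round(4)
print("outer",b(plane(f,[(248,12),(253,291),(409,290)],.046)).tolist())
print("lid edge",b(plane(f,[(399,30),(391,280)],.046)).tolist())
print("div",b(plane(f,[(264,89),(264,151),(265,211),(390,90),(390,151),(388,212)],.020)).tolist())
print("rib",b(plane(f,[(412,106),(407,205)],.062)).tolist())
print("tcp",b(np.array([robot.get_state()["tcp_pos"]])))
```

```text
outer [[-0.0512, 0.0866], [-0.0524, -0.0918], [0.0515, -0.0912]]
lid edge [[0.0394, 0.0747], [0.0387, -0.0837]]
div [[-0.045, 0.0399], [-0.0454, -0.0021], [-0.0459, -0.0433], [0.0383, 0.0395], [0.0389, -0.0019], [0.039, -0.0439]]
rib [[0.0434, 0.0261], [0.0424, -0.0306]]
tcp [[-0.006  -0.0642]]
```

apply_moves(
  commands=[
    [[-0.007, 0, 0.11], [0, 0, 0], 1],
    [[0, 0, 0.11], [0, 0, 0], 1],
    [[0, 0, 0.11], [0, 0, 0], 1],
    [[0, 0, 0.1], [0, 0, 0], 1],
    [[0, 0, 0], [0, 0, 0], 1],
  ],
)

```text
clock: 15.52
tcp_pos: [0.538, 0.2497, 0.0872]
ee_rot: [-3.133, 0.001, 1.713]
wrist_force: [-1.3, 0.1, -0.9]
width: 0.302
gripper_force: 15.0
```

apply_moves(
  commands=[
    [[0, 0, 0], [0, 0, 0], 0.2],
    [[0, 0, 0], [0, 0, 0], 0.1],
    [[0, 0, 0], [0, 0, 0], 0.1],
    [[0, 0, -0.05], [0, 0, 0], 0.1],
    [[0, 0, -0.1], [0, 0, 0], 0.1],
  ],
)

```text
clock: 15.93
tcp_pos: [0.539, 0.2512, 0.1286]
ee_rot: [-3.139, 0.0, 1.715]
wrist_force: [-1.2, -0.3, 0.1]
width: 0.449
gripper_force: 0.0
```

apply_moves(
  commands=[
    [[0, 0, -0.1], [0, 0, 0], 0.1],
    [[0, 0, -0.1], [0, 0, 0], 0],
    [[0, 0, -0.1], [0, 0, 0], -0.6],
    [[-0.1, 0, 0], [0, 0, 0], -1],
    [[0, 0, 0], [0, 0, 0], -1],
  ],
)

```text
clock: 16.35
tcp_pos: [0.5442, 0.2247, 0.2072]
ee_rot: [3.136, 0.001, 1.714]
wrist_force: [0.9, -0.4, -1.1]
width: 0.904
gripper_force: 0.0
```

Run:
```python
from h import *
plan((.5535,.0217,.2,81.6))
f=grab("wrist");h,s,v=hsv(f)
sub=np.hstack([cv2.resize(f["pixels"][:330,200:560],(396,363)),cv2.resize(grab("top")["pixels"][180:280,120:380],(404,363))]);cv2.imwrite('pics/w9.png',sub)
```

```text
t 16.4 tcp [0.5442 0.2247 0.2072] yaw 98.21 rp [3.136e+00 1.000e-03] w 0.904 gf 0.0 wf [ 0.9 -0.4 -1.1] q [ 0.19  0.53  1.34 -0.    1.27  0.05]
turn units 2.42 shift units [-0.798  0.156  0.029] min rows 4.9
```

View pics/w9.png

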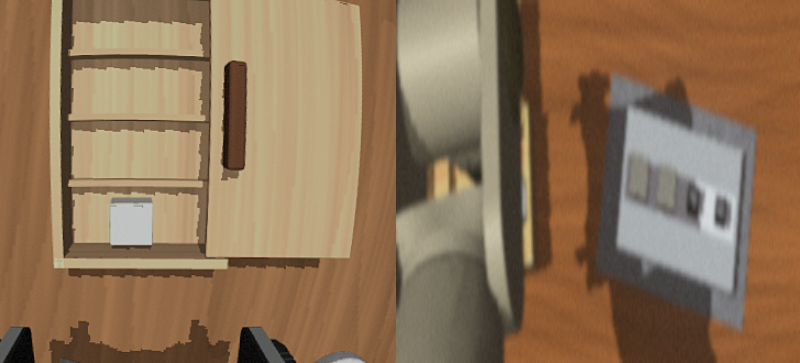

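Guard 4 lies in compartment 4. I go back over the tray and check its pose from the two bare black cartridges before the next grasp.

apply_moves(
  commands=[
    [[0, 0, 0], [0, 0, 0.807], -1],
    [[0, 0, 0], [0, 0, 0.807], -1],
    [[0, 0, 0], [0, 0, 0.807], -1],
    [[-0.138, 0.023, 0], [0, 0, 0], -1],
    [[-0.138, 0.023, 0], [0, 0, 0], -1],
  ],
)

```text
clock: 16.87
tcp_pos: [0.5441, 0.1578, 0.2038]
ee_rot: [-3.142, -0.0, 1.428]
wrist_force: [1.3, -0.1, -0.7]
width: 1.0
gripper_force: 0.0
```

apply_moves(
  commands=[
    [[-0.138, 0.023, 0], [0, 0, 0], -1],
    [[-0.138, 0.023, 0], [0, 0, 0], -1],
    [[-0.138, 0.023, 0], [0, 0, 0], -1],
    [[-0.138, 0.023, 0], [0, 0, 0], -1],
    [[-0.138, 0.023, 0], [0, 0, 0], -1],
  ],
)

```text
clock: 17.28
tcp_pos: [0.5477, -0.019, 0.2041]
ee_rot: [3.142, -0.0, 1.425]
wrist_force: [0.9, 0.9, -1.0]
width: 0.999
gripper_force: 0.0
```

apply_moves(
  commands=[
    [[0, 0, 0], [0, 0, 0], -1],
    [[0, 0, 0], [0, 0, 0], -1],
    [[0, 0, 0], [0, 0, 0], -1],
    [[0, 0, 0], [0, 0, 0], -1],
    [[0, 0, 0], [0, 0, 0], -1],
  ],
)

```text
clock: 17.7
tcp_pos: [0.5479, -0.0167, 0.204]
ee_rot: [-3.141, -0.0, 1.427]
wrist_force: [0.3, 0.2, 0.8]
width: 0.999
gripper_force: 0.0
```

```bash
cat >> h.py <<'E'
def find(f):
    h,s,v=hsv(f); out={}
    for n,mk,z in (("dark",v<70,.038),("light",(s<25)&(v>192),.048),("mat",(s<60)&(v>75),.02)):
        for c in blobs(mk,150,3 if n!="light" else 0):
            x,y,w,hh=cv2.boundingRect(c)
            if y+hh>300 or (n!="mat" and w>80): continue
            r=cv2.minAreaRect(c); print(n,(x,y,w,hh),np.round(r[0],1),np.round(r[1],1),plane(f,[r[0]],z)[0].round(4))
E
python3 - <<'E'
from h import *
import pickle
plan((.5535,.0217,.2,81.6))
find(pickle.load(open("f2.pkl","rb")));print()
f=grab("wrist");pickle.dump(f,open("f3.pkl","wb"));find(f)
E
```

```text
t 17.7 tcp [ 0.5479 -0.0167  0.204 ] yaw 81.74 rp [-3.141 -0.   ] w 0.999 gf 0.0 wf [0.3 0.2 0.8] q [-0.25  0.47  1.46  0.    1.21 -0.1 ]
turn units 0.02 shift units [ 0.155 -0.     0.016] min rows 0.9
dark (294, 162, 28, 30) [307.5 176.5] [29. 27.] [ 0.5457 -0.0169  0.038 ]
light (285, 134, 47, 92) [308.  179.5] [91. 46.] [ 0.5464 -0.0176  0.048 ]
light (283, 67, 49, 67) [307.3 100.6] [47.8 65. ] [0.5528 0.0277 0.048 ]
light (283, 18, 49, 44) [307.   39.5] [43. 48.] [0.5579 0.0638 0.048 ]
light (286, 232, 42, 39) [306.5 251. ] [38. 41.] [ 0.5387 -0.0605  0.048 ]
mat (215, 0, 193, 288) [311.  143.5] [192. 287.] [0.5502 0.0022 0.02  ]
mat (526, 121, 45, 130) [556.1 184. ] [127.9  43.3] [ 0.7286 -0.0451  0.02  ]
mat (503, 0, 61, 13) [533.   6.] [12. 60.] [0.7251 0.0901 0.02  ]

dark (308, 229, 25, 30) [320.  243.5] [29. 24.] [ 0.546  -0.0155  0.038 ]
light (298, 89, 45, 53) [320. 115.] [52. 44.] [0.5581 0.0669 0.048 ]
light (298, 169, 42, 40) [318.5 188.5] [39. 41.] [0.5507 0.0226 0.048 ]
light (495, 0, 25, 48) [506.5  23.6] [48.4 22.3] [0.6886 0.1182 0.048 ]
light (523, 0, 20, 46) [532.6  22.6] [45.8 18.5] [0.7101 0.1202 0.048 ]
light (298, 143, 44, 33) [320.  158.5] [48.5 22.6] [0.5543 0.0407 0.048 ]
mat (487, 0, 86, 73) [529.5  36. ] [72. 85.] [0.7237 0.1169 0.02  ]
mat (522, 179, 43, 118) [545.7 237.1] [116.7  41.7] [ 0.7264 -0.0422  0.02  ]
```

The tray hasn't moved. Now guard 2.

apply_moves(
  commands=[
    [[0.156, -0.008, 0], [0, 0, 0.02], -1],
    [[0, 0, 0.13], [0, 0, 0], -1],
    [[0, 0, 0.13], [0, 0, 0], -1],
    [[0, 0, 0.12], [0, 0, 0], -1],
    [[0, 0, 0.048], [0, 0, 0], -1],
  ],
)

```text
clock: 18.17
tcp_pos: [0.5502, 0.0222, 0.0935]
ee_rot: [-3.136, -0.0, 1.424]
wrist_force: [-0.5, -0.2, 0.9]
width: 0.999
gripper_force: 0.0
```

apply_moves(
  commands=[
    [[0, 0, 0], [0, 0, 0], -0.3],
    [[0, 0, 0], [0, 0, 0], 0],
    [[0, 0, 0], [0, 0, 0], 1],
    [[0, 0, 0], [0, 0, 0], 1],
    [[0, 0, 0], [0, 0, 0], 1],
  ],
)

```text
clock: 18.58
tcp_pos: [0.552, 0.021, 0.0981]
ee_rot: [3.139, 0.0, 1.423]
wrist_force: [0.1, -0.4, 10.7]
width: 0.3
gripper_force: 11.4
```

apply_moves(
  commands=[
    [[0, 0, 0], [0, 0, 0], 1],
    [[0, 0, -0.01], [0, 0, 0], 1],
    [[0, 0, -0.02], [0, 0, 0], 1],
    [[0, 0, -0.05], [0, 0, 0], 1],
    [[0, 0, -0.05], [0, 0, 0], 1],
  ],
)

```text
clock: 19.0
tcp_pos: [0.5514, 0.0209, 0.1299]
ee_rot: [-3.141, 0.0, 1.422]
wrist_force: [-0.6, -0.5, 0.4]
width: 0.301
gripper_force: 26.1
```

```bash
sed -i 's/C=np.array(\[.536,.3172\])/C=np.array([.5363,.3150])/' h.py
python3 - <<'E'
from h import *
plan(*toslot(2))
E
```

```text
t 19.0 tcp [0.5514 0.0209 0.1299] yaw 81.5 rp [-3.141  0.   ] w 0.301 gf 26.1 wf [-0.6 -0.5  0.4] q [-0.18  0.57  1.54 -0.    1.04 -0.03]
turn units -2.44 shift units [ 1.259  0.086 -0.28 ] min rows 7.7
turn units -0.0 shift units [0.   0.   0.44] min rows 2.6
```

apply_moves(
  commands=[
    [[0, 0, -0.1], [0, 0, -0.81], 1],
    [[0, 0, -0.1], [0, 0, -0.81], 1],
    [[0, 0, -0.08], [0, 0, -0.82], 1],
    [[0.1259, 0.0086, 0], [0, 0, 0], 1],
    [[0.1259, 0.0086, 0], [0, 0, 0], 1],
  ],
)

```text
clock: 19.42
tcp_pos: [0.5472, 0.0835, 0.2012]
ee_rot: [3.138, 0.001, 1.713]
wrist_force: [0.7, 0.9, -1.0]
width: 0.295
gripper_force: 26.1
```

apply_moves(
  commands=[
    [[0.1259, 0.0086, 0], [0, 0, 0], 1],
    [[0.1259, 0.0086, 0], [0, 0, 0], 1],
    [[0.1259, 0.0086, 0], [0, 0, 0], 1],
    [[0.1259, 0.0086, 0], [0, 0, 0], 1],
    [[0.1259, 0.0086, 0], [0, 0, 0], 1],
  ],
)

```text
clock: 19.83
tcp_pos: [0.5344, 0.2426, 0.1999]
ee_rot: [3.141, 0.0, 1.715]
wrist_force: [-0.7, -0.6, -0.3]
width: 0.298
gripper_force: 26.1
```

apply_moves(
  commands=[
    [[0.1259, 0.0086, 0], [0, 0, 0], 1],
    [[0.1259, 0.0086, 0], [0, 0, 0], 1],
    [[0.1259, 0.0086, 0], [0, 0, 0], 1],
    [[0, 0, 0], [0, 0, 0], 1],
    [[0, 0, 0], [0, 0, 0], 1],
  ],
)

```text
clock: 20.25
tcp_pos: [0.527, 0.3368, 0.1995]
ee_rot: [-3.142, 0.0, 1.718]
wrist_force: [-0.4, -0.8, -0.4]
width: 0.299
gripper_force: 26.1
```

Run:
```python
from h import *
plan(*toslot(2)[1:])
f=grab("wrist");h,s,v=hsv(f)
for c in blobs((s<25)&(v>150),150): print("light",cv2.boundingRect(c))
```

```text
t 20.2 tcp [0.527  0.3368 0.1995] yaw 98.42 rp [-3.142  0.   ] w 0.299 gf 26.1 wf [-0.4 -0.8 -0.4] q [ 0.38  0.6   1.23 -0.    1.31  0.23]
turn units 0.02 shift units [-0.006  0.     0.438] min rows 2.6
light (288, 303, 71, 56)
```

apply_moves(
  commands=[
    [[-0.004, 0, 0.11], [0, 0, 0], 1],
    [[0, 0, 0.11], [0, 0, 0], 1],
    [[0, 0, 0.11], [0, 0, 0], 1],
    [[0, 0, 0.1], [0, 0, 0], 1],
    [[0, 0, 0], [0, 0, 0], 1],
  ],
)

```text
clock: 20.72
tcp_pos: [0.5263, 0.3324, 0.0876]
ee_rot: [-3.133, 0.002, 1.714]
wrist_force: [-0.6, -0.8, -1.2]
width: 0.299
gripper_force: 26.1
```

apply_moves(
  commands=[
    [[0, 0, 0], [0, 0, 0], 0.2],
    [[0, 0, 0], [0, 0, 0], 0.1],
    [[0, 0, 0], [0, 0, 0], 0.1],
    [[0, 0, -0.05], [0, 0, 0], 0.1],
    [[0, 0, -0.1], [0, 0, 0], 0.1],
  ],
)

```text
clock: 21.13
tcp_pos: [0.5271, 0.3341, 0.129]
ee_rot: [-3.139, 0.001, 1.715]
wrist_force: [0.3, -0.3, 0.4]
width: 0.449
gripper_force: 0.0
```

apply_moves(
  commands=[
    [[0, 0, -0.1], [0, 0, 0], 0.1],
    [[0, 0, -0.1], [0, 0, 0], 0],
    [[0, 0, -0.1], [0, 0, 0], -0.6],
    [[-0.14, -0.01, 0], [0, 0, 0.807], -1],
    [[-0.14, -0.01, 0], [0, 0, 0.807], -1],
  ],
)

```text
clock: 21.55
tcp_pos: [0.53, 0.2647, 0.2077]
ee_rot: [3.135, -0.002, 1.52]
wrist_force: [0.4, -1.5, -0.8]
width: 0.907
gripper_force: 0.0
```

Run:
```python
from h import *
f=grab("wrist");h,s,v=hsv(f)
for c in blobs((s<25)&(v>150),150):
    r=cv2.minAreaRect(c);P=plane(f,[r[0]],.034)[0];d=P[:2]-C
    print("light",cv2.boundingRect(c),"box xy",d@[np.cos(A),np.sin(A)],d@[-np.sin(A),np.cos(A)])
plan((.548,-.017,.204,81.6))
```

```text
light (289, 118, 45, 45) box xy -0.006814980519788424 0.01981414853327189
light (315, 240, 42, 40) box xy -0.006591782497425989 -0.06338743961774862
light (508, 326, 60, 42) box xy 0.15810564781367745 -0.17880329958328056
light (488, 440, 29, 32) box xy 0.12994691343006246 -0.3201166644960881
t 21.6 tcp [0.5298 0.2589 0.2068] yaw 86.47 rp [3.138e+00 1.000e-03] w 0.977 gf 0.0 wf [ 4.1 -1.9 -0.6] q [ 0.25  0.53  1.34 -0.    1.27  0.32]
turn units 0.71 shift units [-1.081  0.233  0.011] min rows 6.6
```

Guards 2 and 4 are in place. Now back for guard 1.

apply_moves(
  commands=[
    [[0, 0, 0], [0, 0, 0.71], -1],
    [[-0.136, 0.029, 0], [0, 0, 0], -1],
    [[-0.136, 0.029, 0], [0, 0, 0], -1],
    [[-0.136, 0.029, 0], [0, 0, 0], -1],
    [[-0.136, 0.029, 0], [0, 0, 0], -1],
  ],
)

```text
clock: 22.02
tcp_pos: [0.54, 0.1243, 0.2061]
ee_rot: [3.139, -0.0, 1.437]
wrist_force: [1.8, 0.5, -0.1]
width: 0.999
gripper_force: 0.0
```

apply_moves(
  commands=[
    [[-0.136, 0.029, 0], [0, 0, 0], -1],
    [[-0.136, 0.029, 0], [0, 0, 0], -1],
    [[0, 0, 0], [0, 0, 0], -1],
    [[0, 0, 0], [0, 0, 0], -1],
    [[0, 0, 0], [0, 0, 0], -1],
  ],
)

```text
clock: 22.43
tcp_pos: [0.5453, 0.0566, 0.2055]
ee_rot: [3.14, -0.0, 1.436]
wrist_force: [-0.2, -0.5, -1.3]
width: 1.0
gripper_force: 0.0
```

Run:
```python
from h import *
f=grab("wrist");find(f)
plan((.5578,.0633,.204,81.6))
```

```text
dark (326, 268, 25, 30) [338.  282.5] [29. 24.] [0.552  0.0276 0.038 ]
light (320, 216, 40, 39) [339.5 235. ] [38. 39.] [0.5571 0.0643 0.048 ]
light (512, 73, 45, 69) [527.6 104.1] [31.7 74.5] [0.6941 0.1376 0.048 ]
mat (503, 72, 84, 94) [543.3 118.7] [93.  81.6] [0.725  0.1271 0.02  ]
t 22.5 tcp [0.5452 0.0572 0.2052] yaw 82.35 rp [ 3.14 -0.  ] w 1.001 gf 0.0 wf [-0.3  0.2 -1.2] q [-0.11  0.47  1.46  0.    1.21  0.02]
turn units 0.11 shift units [0.032 0.046 0.005] min rows 0.3
```

apply_moves(
  commands=[
    [[0.033, 0.045, 0], [0, 0, 0.11], -1],
    [[0, 0, 0.13], [0, 0, 0], -1],
    [[0, 0, 0.13], [0, 0, 0], -1],
    [[0, 0, 0.12], [0, 0, 0], -1],
    [[0, 0, 0.045], [0, 0, 0], -1],
  ],
)

```text
clock: 22.9
tcp_pos: [0.556, 0.0647, 0.0949]
ee_rot: [-3.137, 0.0, 1.425]
wrist_force: [-0.7, 0.1, -0.6]
width: 1.001
gripper_force: 0.0
```

apply_moves(
  commands=[
    [[0, 0, 0], [0, 0, 0], -0.3],
    [[0, 0, 0], [0, 0, 0], 0],
    [[0, 0, 0], [0, 0, 0], 1],
    [[0, 0, 0], [0, 0, 0], 1],
    [[0, 0, 0], [0, 0, 0], 1],
  ],
)

```text
clock: 23.32
tcp_pos: [0.5579, 0.0633, 0.0994]
ee_rot: [3.139, -0.0, 1.424]
wrist_force: [-0.2, 0.1, 11.0]
width: 0.297
gripper_force: 10.8
```

apply_moves(
  commands=[
    [[0, 0, 0], [0, 0, 0], 1],
    [[0, 0, -0.01], [0, 0, 0], 1],
    [[0, 0, -0.02], [0, 0, 0], 1],
    [[0, 0, -0.05], [0, 0, 0], 1],
    [[0, 0, -0.05], [0, 0, 0], 1],
  ],
)

```text
clock: 23.73
tcp_pos: [0.5573, 0.0631, 0.1311]
ee_rot: [-3.141, 0.0, 1.423]
wrist_force: [-0.7, -0.5, -1.2]
width: 0.296
gripper_force: 26.0
```

Run:
```python
from h import *
plan(*toslot(1))
```

```text
t 23.7 tcp [0.5573 0.0631 0.1311] yaw 81.55 rp [-3.141  0.   ] w 0.296 gf 26.0 wf [-0.7 -0.5 -1.2] q [-0.1   0.58  1.51 -0.    1.05  0.05]
turn units -2.44 shift units [ 1.263  0.039 -0.276] min rows 7.8
turn units -0.0 shift units [0.   0.   0.44] min rows 2.6
```

apply_moves(
  commands=[
    [[0, 0, -0.1], [0, 0, -0.81], 1],
    [[0, 0, -0.1], [0, 0, -0.81], 1],
    [[0, 0, -0.08], [0, 0, -0.82], 1],
    [[0.1263, 0.0039, 0], [0, 0, 0], 1],
    [[0.1263, 0.0039, 0], [0, 0, 0], 1],
  ],
)

```text
clock: 24.15
tcp_pos: [0.5508, 0.1255, 0.2026]
ee_rot: [3.138, 0.001, 1.713]
wrist_force: [0.0, 0.2, -0.9]
width: 0.296
gripper_force: 26.1
```

apply_moves(
  commands=[
    [[0.1263, 0.0039, 0], [0, 0, 0], 1],
    [[0.1263, 0.0039, 0], [0, 0, 0], 1],
    [[0.1263, 0.0039, 0], [0, 0, 0], 1],
    [[0.1263, 0.0039, 0], [0, 0, 0], 1],
    [[0.1263, 0.0039, 0], [0, 0, 0], 1],
  ],
)

```text
clock: 24.57
tcp_pos: [0.5318, 0.2842, 0.2012]
ee_rot: [3.141, 0.0, 1.716]
wrist_force: [0.4, 0.1, -0.0]
width: 0.297
gripper_force: 26.1
```

apply_moves(
  commands=[
    [[0.1263, 0.0039, 0], [0, 0, 0], 1],
    [[0.1263, 0.0039, 0], [0, 0, 0], 1],
    [[0.1263, 0.0039, 0], [0, 0, 0], 1],
    [[0, 0, 0], [0, 0, 0], 1],
    [[0, 0, 0], [0, 0, 0], 1],
  ],
)

```text
clock: 24.98
tcp_pos: [0.5208, 0.3781, 0.2007]
ee_rot: [-3.142, 0.0, 1.718]
wrist_force: [0.7, -0.3, -0.2]
width: 0.305
gripper_force: 26.1
```

Run:
```python
from h import *
plan(*toslot(1)[1:])
f=grab("wrist");h,s,v=hsv(f)
for c in blobs((s<25)&(v>150),150): print("light",cv2.boundingRect(c))
```

```text
t 25.0 tcp [0.5208 0.3781 0.2007] yaw 98.46 rp [-3.142  0.   ] w 0.305 gf 26.1 wf [ 0.7 -0.3 -0.2] q [ 0.44  0.63  1.17 -0.    1.34  0.3 ]
turn units 0.02 shift units [-0.005  0.001  0.443] min rows 2.7
light (289, 302, 70, 57)
```

apply_moves(
  commands=[
    [[-0.002, 0, 0.11], [0, 0, 0.02], 1],
    [[0, 0, 0.11], [0, 0, 0], 1],
    [[0, 0, 0.11], [0, 0, 0], 1],
    [[0, 0, 0.1], [0, 0, 0], 1],
    [[0, 0, 0], [0, 0, 0], 1],
  ],
)

```text
clock: 25.45
tcp_pos: [0.5202, 0.3742, 0.0887]
ee_rot: [-3.133, 0.003, 1.712]
wrist_force: [-1.1, -0.7, -0.5]
width: 0.298
gripper_force: 26.1
```

apply_moves(
  commands=[
    [[0, 0, 0], [0, 0, 0], 0.2],
    [[0, 0, 0], [0, 0, 0], 0.1],
    [[0, 0, 0], [0, 0, 0], 0.1],
    [[0, 0, -0.05], [0, 0, 0], 0.1],
    [[0, 0, -0.1], [0, 0, 0], 0.1],
  ],
)

```text
clock: 25.87
tcp_pos: [0.5209, 0.376, 0.1302]
ee_rot: [-3.139, 0.001, 1.713]
wrist_force: [0.2, 0.2, -0.4]
width: 0.45
gripper_force: 0.0
```

apply_moves(
  commands=[
    [[0, 0, -0.1], [0, 0, 0], 0.1],
    [[0, 0, -0.1], [0, 0, 0], 0],
    [[0, 0, -0.1], [0, 0, 0], 0.5],
    [[-0.16, 0, 0], [0, 0, 0], 1],
    [[-0.16, 0, 0], [0, 0, 0], 1],
  ],
)

```text
clock: 26.28
tcp_pos: [0.533, 0.2977, 0.2091]
ee_rot: [3.135, -0.001, 1.717]
wrist_force: [1.5, -0.6, -2.0]
width: 0.079
gripper_force: 0.0
```

apply_moves(
  commands=[
    [[-0.16, 0, 0], [0, 0, 0], 1],
    [[0, 0, 0], [0, 0, 0], 1],
    [[0, 0, 0], [0, 0, 0], 1],
    [[0, 0, 0], [0, 0, 0], 1],
    [[0, 0, 0], [0, 0, 0], 1],
  ],
)

```text
clock: 26.7
tcp_pos: [0.5384, 0.2587, 0.2064]
ee_rot: [3.14, -0.0, 1.715]
wrist_force: [0.2, 0.1, 0.7]
width: -0.003
gripper_force: 0.0
```

Run:
```python
from h import *
f=grab("wrist");h,s,v=hsv(f);cv2.imwrite("pics/w10.png",f["pixels"])
for c in blobs((s<25)&(v>150),150):
    r=cv2.minAreaRect(c);P=plane(f,[r[0]],.034)[0];d=P[:2]-C
    print("light",cv2.boundingRect(c),"box xy",d@[np.cos(A),np.sin(A)],d@[-np.sin(A),np.cos(A)])
for c in blobs((v<75)&(h<20),300):
    if cv2.boundingRect(c)[1]+cv2.boundingRect(c)[3]<300:
        r=cv2.minAreaRect(c);P=plane(f,[r[0]],.062)[0];d=P[:2]-C;print("dark",cv2.boundingRect(c),d@[np.cos(A),np.sin(A)],d@[-np.sin(A),np.cos(A)])
plan((*boxpt(.078,0),.2,98.3),(*boxpt(.078,0),.13,98.3))
```

```text
light (302, 110, 40, 39) box xy -0.006475749570113614 0.019783776223117132
light (301, 48, 41, 38) box xy -0.006759778812412775 0.06100563088157042
light (303, 236, 38, 35) box xy -0.006608415505855692 -0.06392737786357115
light (485, 358, 48, 32) box xy 0.16178794147422065 -0.17349861703456076
dark (258, 27, 145, 255) -0.03158851860114873 0.022171904324212205
dark (403, 113, 11, 97) 0.04357518980146687 0.0018314861338297348
t 26.8 tcp [0.5383 0.2588 0.2061] yaw 98.27 rp [ 3.141 -0.   ] w 0.003 gf 0.0 wf [-0.9 -0.1  0.3] q [0.25 0.54 1.31 0.   1.28 0.11]
turn units -0.0 shift units [0.223 0.336 0.024] min rows 2.4
turn units -0.0 shift units [0.   0.   0.28] min rows 1.7
```

View pics/w10.png

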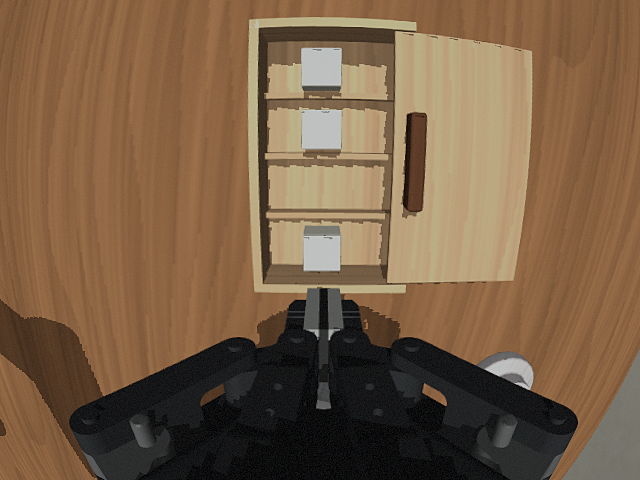

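All three guards lie in compartments 1, 2 and 4, and 3 is empty. The rib at (415,160) is open to its far side. I go behind it and slide the lid shut.

apply_moves(
  commands=[
    [[0.075, 0.115, 0], [0, 0, 0], 1],
    [[0.075, 0.115, 0], [0, 0, 0], 1],
    [[0.073, 0.114, 0], [0, 0, 0], 1],
    [[0, 0, 0.1], [0, 0, 0], 1],
    [[0, 0, 0], [0, 0, 0], 1],
  ],
)

```text
clock: 27.17
tcp_pos: [0.6149, 0.3268, 0.1761]
ee_rot: [-3.136, 0.001, 1.716]
wrist_force: [-1.0, -0.1, -2.2]
width: -0.002
gripper_force: 0.0
```

apply_moves(
  commands=[
    [[0, 0, 0.1], [0, 0, 0], 1],
    [[0, 0, 0.08], [0, 0, 0], 1],
    [[0, 0, 0.035], [0, 0, 0], 1],
    [[0, 0, 0], [0, 0, 0], 1],
    [[0, 0, 0], [0, 0, 0], 1],
  ],
)

```text
clock: 27.58
tcp_pos: [0.6156, 0.3253, 0.1278]
ee_rot: [3.142, -0.0, 1.714]
wrist_force: [0.7, -0.1, 0.6]
width: 0.0
gripper_force: 0.0
```

apply_moves(
  commands=[
    [[0, -0.03, 0], [0, 0, 0], 1],
    [[0, -0.03, 0], [0, 0, 0], 1],
    [[0, -0.03, 0], [0, 0, 0], 1],
    [[0, -0.03, 0], [0, 0, 0], 1],
    [[0, -0.03, 0], [0, 0, 0], 1],
  ],
)

```text
clock: 28.0
tcp_pos: [0.5784, 0.3198, 0.1281]
ee_rot: [3.139, -0.0, 1.714]
wrist_force: [1.3, 0.2, 4.2]
width: -0.001
gripper_force: 2.7
```

```bash
cat >> h.py <<'E'
def tb():
    d=robot.get_state()["tcp_pos"][:2]-C; return (d@[np.cos(A),np.sin(A)]).round(4),(d@[-np.sin(A),np.cos(A)]).round(4)
def rib():
    f=grab("wrist");h,s,v=hsv(f)
    for c in blobs((v<85)&(h<20)&(s>80),200):
        b=cv2.boundingRect(c)
        if b[1]+b[3]<330 and b[3]<140:
            r=cv2.minAreaRect(c);P=plane(f,[r[0]],.062)[0];d=P[:2]-C;print("dark",b,d@[np.cos(A),np.sin(A)],d@[-np.sin(A),np.cos(A)])
E
python3 -c "
from h import *
print(tb());plan();rib()"
```

```text
(np.float64(0.0424), np.float64(-0.0013))
t 28.0 tcp [0.5784 0.3198 0.1281] yaw 98.18 rp [ 3.139 -0.   ] w -0.001 gf 2.7 wf [1.3 0.2 4.2] q [ 0.33  0.73  1.2  -0.    1.21  0.18]
dark (282, 232, 27, 93) 0.03190131557391819 0.016101658529175836
```

apply_moves(
  commands=[
    [[0, -0.03, 0.004], [0, 0, 0], 1],
    [[0, -0.03, 0], [0, 0, 0], 1],
    [[0, -0.03, 0], [0, 0, 0], 1],
    [[0, -0.03, 0], [0, 0, 0], 1],
    [[0, -0.03, 0], [0, 0, 0], 1],
  ],
)

```text
clock: 28.47
tcp_pos: [0.5421, 0.3148, 0.128]
ee_rot: [3.137, -0.001, 1.714]
wrist_force: [1.8, 1.2, 11.0]
width: -0.002
gripper_force: 6.7
```

```bash
python3 -c "
from h import *
print(tb());plan();rib()
f=grab('top');h,s,v=hsv(f);m=np.zeros_like(v);m[160:270,100:230]=1
for c in blobs((h>14)&(h<28)&(s>70)&(s<170)&(v>100)&(m>0),100,1):
  P=plane(f,c[:,0].astype(float),.046)[:,:2]-C;x=P@[np.cos(A),np.sin(A)];print('bamboo x range',x.min(),x.max())"
```

```text
(np.float64(0.0057), np.float64(-0.001))
t 28.5 tcp [0.5421 0.3148 0.128 ] yaw 98.18 rp [ 3.137e+00 -1.000e-03] w -0.002 gf 6.7 wf [ 1.8  1.2 11. ] q [0.34 0.68 1.31 0.   1.15 0.19]
dark (282, 233, 27, 92) -0.004694142330759992 0.01625471238186688
bamboo x range -0.055029533849635645 0.08364753866653907
```

The fingertips are evidently longer when shut (about 82 mm) and are resting on the lid, so I raise them a little and continue.

apply_moves(
  commands=[
    [[0, 0, -0.012], [0, 0, 0], 1],
    [[0, 0, -0.012], [0, 0, 0], 1],
    [[0, 0, 0], [0, 0, 0], 1],
    [[0, -0.02, 0], [0, 0, 0], 1],
    [[0, -0.02, 0], [0, 0, 0], 1],
  ],
)

```text
clock: 28.98
tcp_pos: [0.5315, 0.3129, 0.1318]
ee_rot: [3.141, 0.0, 1.713]
wrist_force: [1.5, 0.9, 0.9]
width: -0.002
gripper_force: 0.9
```

apply_moves(
  commands=[
    [[0, -0.02, 0], [0, 0, 0], 1],
    [[0, -0.02, 0], [0, 0, 0], 1],
    [[0, -0.01, 0], [0, 0, 0], 1],
    [[0, 0, 0], [0, 0, 0], 1],
    [[0, 0, 0], [0, 0, 0], 1],
  ],
)

```text
clock: 29.4
tcp_pos: [0.5188, 0.3112, 0.1318]
ee_rot: [-3.14, 0.0, 1.714]
wrist_force: [-0.5, -0.0, 0.3]
width: 0.003
gripper_force: 0.0
```

```bash
cat >> h.py <<'E'
def lid():
    f=grab('top');h,s,v=hsv(f);m=np.zeros_like(v);m[160:270,100:230]=1
    for c in blobs((h>14)&(h<28)&(s>70)&(s<170)&(v>100)&(m>0),100,1):
        P=plane(f,c[:,0].astype(float),.046)[:,:2]-C;x=P@[np.cos(A),np.sin(A)];print('bamboo x range',x.min(),x.max())
E
python3 -c "
from h import *
print(tb());plan();rib();lid()"
```

```text
(np.float64(-0.0178), np.float64(-0.0013))
t 29.4 tcp [0.5188 0.3112 0.1318] yaw 98.19 rp [-3.14  0.  ] w 0.003 gf 0.0 wf [-0.5 -0.   0.3] q [0.34 0.64 1.37 0.   1.13 0.2 ]
dark (281, 229, 26, 73) -0.029544373314756102 0.020114241722850992
bamboo x range -0.05518286539167664 0.060276896768403664
```

apply_moves(
  commands=[
    [[0, -0.01, 0], [0, 0, 0], 1],
    [[0, -0.01, 0], [0, 0, 0], 1],
    [[0, -0.01, 0], [0, 0, 0], 1],
    [[0, 0, 0], [0, 0, 0], 1],
    [[0, 0, 0], [0, 0, 0], 1],
  ],
)

```text
clock: 29.92
tcp_pos: [0.5131, 0.3103, 0.132]
ee_rot: [3.137, -0.0, 1.713]
wrist_force: [8.6, 2.4, -6.2]
width: 0.003
gripper_force: 4.2
```

apply_moves(
  commands=[
    [[0, -0.008, 0], [0, 0, 0], 1],
    [[0, -0.008, 0], [0, 0, 0], 1],
    [[0, 0, 0], [0, 0, 0], 1],
    [[0, 0, 0], [0, 0, 0], 1],
    [[0, 0, 0], [0, 0, 0], 1],
  ],
)

```text
clock: 30.33
tcp_pos: [0.512, 0.31, 0.1322]
ee_rot: [3.129, -0.001, 1.713]
wrist_force: [21.9, 5.4, -13.3]
width: -0.002
gripper_force: 10.9
```

```bash
python3 -c "
from h import *
print(tb());plan();rib();lid()"
```

```text
(np.float64(-0.0247), np.float64(-0.0014))
t 30.3 tcp [0.512  0.31   0.1322] yaw 98.13 rp [ 3.129e+00 -1.000e-03] w -0.002 gf 10.9 wf [ 21.9   5.4 -13.3] q [ 0.35  0.63  1.4  -0.    1.1   0.21]
dark (285, 229, 25, 87) -0.03416592413738695 0.016910616698157604
bamboo x range -0.05491180080211601 0.05797536653886093
```

The force jumped to 22 N, so the lid is at its stop. I back off, rise, and check everything.

apply_moves(
  commands=[
    [[0, 0.02, 0], [0, 0, 0], 1],
    [[0, 0.04, 0], [0, 0, 0], 1],
    [[0, 0, -0.12], [0, 0, 0], 1],
    [[0, 0, -0.12], [0, 0, 0], 1],
    [[0, 0, -0.12], [0, 0, 0], 1],
  ],
)

```text
clock: 30.85
tcp_pos: [0.5223, 0.3116, 0.2226]
ee_rot: [-3.14, 0.0, 1.714]
wrist_force: [-0.0, -0.4, 0.5]
width: -0.001
gripper_force: 0.0
```

apply_moves(
  commands=[
    [[0, -0.16, -0.03], [0, 0, 0], 1],
    [[0, -0.16, -0.03], [0, 0, 0], 1],
    [[0, -0.16, -0.03], [0, 0, 0], 1],
    [[0, -0.16, -0.03], [0, 0, 0], 1],
    [[0, 0, 0], [0, 0, 0], 1],
  ],
)

```text
clock: 31.27
tcp_pos: [0.3581, 0.2881, 0.253]
ee_rot: [-3.139, 0.0, 1.716]
wrist_force: [0.9, 0.8, 0.3]
width: -0.0
gripper_force: 0.0
```

apply_moves(
  commands=[
    [[0.1, 0, 0], [0, 0, 0], 1],
    [[0.1, 0, 0], [0, 0, 0], 1],
    [[0, 0, 0], [0, 0, 0], 1],
    [[0, 0, 0], [0, 0, 0], 1],
    [[0, 0, 0], [0, 0, 0], 1],
  ],
)

```text
clock: 31.68
tcp_pos: [0.357, 0.3381, 0.2517]
ee_rot: [-3.141, 0.0, 1.714]
wrist_force: [0.8, 0.8, -0.1]
width: 0.001
gripper_force: 0.0
```

Run:
```python
from h import *
plan();lid()
f=grab("top");h,s,v=hsv(f);cv2.imwrite("pics/final.png",f["pixels"])
m=np.zeros_like(v);m[180:290,230:370]=1
for k in (85,135,145,155):
  for c in blobs((s<60)&(v>k)&(m>0),800,5): print(k,np.round(np.hstack(wrect(f,c,.02 if k>100 else 0)),1))
for c in blobs((v<60)&(m>0),20):
    r=cv2.minAreaRect(c);print("dark",r[0],r[1],plane(f,[r[0]],.038).round(4))
m=np.zeros_like(v);m[180:270,110:230]=1
for c in blobs((v<110)&(m>0)&(s>120),30): 
    b=cv2.boundingRect(c)
    if b[2]<45: 
        P=plane(f,[cv2.minAreaRect(c)[0]],.062)[0][:2]-C;print("rib",b,P@[np.cos(A),np.sin(A)])
```

```text
t 31.7 tcp [0.357  0.3381 0.2517] yaw 98.2 rp [-3.141  0.   ] w 0.001 gf 0.0 wf [ 0.8  0.8 -0.1] q [ 0.52  0.33  1.54 -0.    1.27  0.37]
bamboo x range -0.05765661910331435 0.05754348435149199
85 [552.1   9.8 229.1 135.3  81.6]
135 [550.8   5.4 180.5  98.6  81.6]
145 [550.6   5.1 179.2  95.   81.6]
155 [550.5   4.8 177.8  94.1  81.7]
rib (155, 246, 27, 5) -0.03450842662831896
```

The lid is flush: the box outline is symmetric at ±57.6 mm and nothing protrudes. The tray is 5 mm from the mat centre with the same yaw, and the arm is clear, so I hand in.

```bash
python3 -c "
from plant import robot
print(robot.hand_in())"
```

```text
the job is handed in; nothing more can be done
None
```

Job handed in; no verdict came back. By my last measurements the tray sits about 5 mm off the mat's centre and square with it, guards 1, 2 and 4 are in their own compartments (cartridge 3 was bare), and the lid is pushed shut to its stop.

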